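Put the coffee things back where they belong

TASK

Tidy the coffee shelf: put both upside-down espresso cups, still upside down, side by side in the oblong wooden cup tray, the measuring scoop in the aluminium spoon rest standing on its base with its handle along the rest, and the tamper upright in the middle of the round rubber dish. Each must stand flat on the floor of its place, inside the rim, let go and at rest. Set the things down rather than dropping or flinging them, and leave the sugar jar and the milk jug standing where they are.

Things in the scene. Friction and masses are not known exactly. Their poses are not given: they have to be found in the camera images.
- cup_a: One of two alike cobalt-blue espresso cups, upside down: foot on top, rim below. 56 mm tall; outside diameter 60 mm at the rim, 54 mm at 44 mm up, 48 mm on top; 0.12 kg. Origin: centre of the underside (rim); z up. An ear handle juts along +y to 48 mm from the axis, 13 to 44 mm up; grip across x, about 33 mm up. Loose, in the row nearest the robot; order varies.
- cup_b: One of two alike cobalt-blue espresso cups, upside down: foot on top, rim below. 56 mm tall; outside diameter 60 mm at the rim, 54 mm at 44 mm up, 48 mm on top; 0.12 kg. Origin: centre of the underside (rim); z up. An ear handle juts along +y to 48 mm from the axis, 13 to 44 mm up; grip across x, about 33 mm up. Loose, in the row nearest the robot; order varies.
- scoop: Steel measuring scoop on its flat base: round bowl 42 mm in diameter, 30 mm tall, open on top; flat handle 12 mm wide, 4 mm thick, 26 mm up, along +x to 86 mm from the bowl's axis. 0.06 kg. Origin: centre of the bowl's underside; z up. Grip the bowl across y, about 30 mm up. Loose, in the row nearest the robot; order varies.
- tamper: Coffee tamper on its base: steel base 58 mm in diameter, 22 mm tall; dark wood handle 33 mm in diameter from 48 to 78 mm up; 90 mm tall in all, 0.32 kg. Origin: centre of the underside; z up; round. Grip the handle about 64 mm up. Loose, in the row nearest the robot; order varies.
- tray: Cup tray: dark wood oblong, 190 mm along x, 90 mm along y (inside 182 by 82). Takes both cups, 50 mm either side of its middle along x; ears may reach over the rim. Rim 10 mm tall and 4 mm wide, floor 4 mm above the underside. Origin: centre of the underside; z up. Fixed, in the row of places behind the loose things; order and turn vary.
- rest: Spoon rest: aluminium oblong, 160 mm along x, 68 mm along y (inside 152 by 60). The scoop's handle lies along x, either way round; with the bowl 30 mm off the middle it all fits. Rim 10 mm tall and 4 mm wide, floor 4 mm above the underside. Origin: centre of the underside; z up. Fixed, in the row of places behind the loose things; order and turn vary.
- dish: Tamper dish: black rubber, round, 92 mm in diameter (inside 84). Rim 10 mm tall and 4 mm wide, floor 4 mm above the underside. Origin: centre of the underside; z up. Fixed, in the row of places behind the loose things; order and turn vary.
- jar: Bystander: white enamel sugar jar with a black knobbed lid, 56 mm in diameter, 65 mm tall, loose, in the row of loose things. Origin: centre of the underside. Leave it alone.
- jug: Bystander: aluminium milk jug, 68 mm in diameter, 75 mm tall, handle along +x to 62 mm, loose, behind the three places. Origin: centre of the underside. Leave it alone. All unlisted things (canister, kettle, mug and so on) stand at the back or sides, over 0.72 m from the base axis.
Not all that is in view belongs to the job. Leave any pink or yellow look-alike of the cup_b alone.

How it is judged:
By the outcome, as a careful person would: the job done as asked, in the order asked, and still so for the second after the job is handed in, with the robot touching nothing.
It also fails if it takes over 106 s, if anything falls off the work surface, if the arm or the gripper's body presses on something with over 40 N, if the wrist force passes 120 N, or if a joint passes its speed limit or range.

ROBOT

A 6-joint arm with a two-finger parallel gripper is mounted at the origin on the work surface. World frame = base frame: x ahead of the robot, y to its left, z up, the work surface at z = 0. Lengths are in m, angles in rad, forces in N, time in s.
With the tool pointing down it reaches from about 0.35 to 0.85 m from the base axis. Payload 8.1 kg.
Tool frame: the origin (TCP) lies at the centre of the arm's flange, where the gripper is bolted on; the fingertips stand 186 mm ahead of it and the grasp point (between the pads) lies 167 mm ahead of it (robot.nose_length is the distance from the TCP to the fingertips, in m); z points along the fingers, x is the direction in which the jaws open and shut, and the axes are right-handed (so a half turn about z gives the same grasp; the last joint's range is limited). The gripper opens to 93 mm and grips with 3 to 60 N. Pads are 15 mm wide; open, the fingers measure 128 mm over their backs; the gripper's body (75 mm by 188 mm) begins 65 mm behind the grasp point.
Start: joints at [-1.409, 0.13, 1.488, -0, 1.523, -0.085], TCP at [0.147, -0.582, 0.405] pointing down, gripper open.
Joint ranges: [-2.96, 2.96], [-0.89, 2.26], [0.02, 2.5], [-1.34, 4.48], [0, 2.73], [-2.66, 2.66]. Speed limits (rad/s): [2.39, 2.39, 2.79, 3.14, 3.14, 3.14].

INTERFACE

Orientations are given as a rotation vector (axis times angle).
In Python, from plant import robot gives the robot as it stands.
- The arm moves only by the tool arm_command, never from a script. Its argument "motion" is a list of rows, each an object with "slide": the shift along the tool's x, y, z each as a share of 0.4 m, from -1 to 1, a list of three; "turn": the turn, a rotation vector about the tool's x, y, z each as a share of 0.5 rad, from -1 to 1, a list of three. A call has exactly 5 rows; each row shifts and turns the commanded pose from where the row before left it, along the tool's axes as they then stand; what a row does not reach is not made up. A row lasts 1/12 s, in which the tool goes at most 41.7 mm and 7.16 degrees, less where a joint would pass 70% of its speed; a pose out of reach is approached as far as the arm can. A call with a number of a shift or a turn outside -1 to 1 is refused whole. A call with a gripper value outside its range is refused whole. "gripper" is the opening in per cent of the stroke, from 0 (shut) to 100 (fully open), set as the call begins (left out, the last holds). The fingers move at their own pace and stop on an object; "grip_force" is the grip in N (left out, the last holds). Time passes only in rows, so rows that do not move let the fingers close, or fill a call up. It gives the time, the measured TCP pose, the force and the opening at its end, in the units of the state.
- robot.read_state(): the state, without advancing time (a new reading comes with each control period).
- robot.read_camera(name): name is "side" or "top"; returns a dict with "pixels" (420x560x3 uint8, blue, green, red), "intrinsics" (3x3 intrinsics, pixels), "D" ([k1, k2, p1, p2, k3] as OpenCV has them; the pictures are not rectified), "T" (4x4, takes a point from camera to world coordinates). Camera axes: x right, y down, z forward; pixel columns grow to the right and rows downward; lengths in m; the calibration is good to about 2 mm. A picture is of the moment at which its call begins. There is no depth.
- robot.close_job(): hands the job in, once; it reports no verdict.
The state is a dict: "t": time; "q": joint angles; "dq": joint speeds; "joint_torque": joint torques, N m; "tool_pos": TCP position; "orientation": TCP orientation; "force": force on the tool from outside, world axes, zero at the start; "wrist_torque": the same for the moment, N m; "opening": finger opening in m.
Only numpy, scipy, OpenCV 4.12 (cv2) and the standard library are available. Lean on these libraries where they do the work, as an engineer would, in place of code of your own. Each camera call takes 0.05 s, during which the arm holds its last target.

## Working session

There is one attempt and no reset: what is moved stays moved. The work goes in short steps, Python scripts to look and compute and a tool call to move; the robot and the scene stay as the last step left them, time stands still between calls to the robot, and variables do not carry over. Pictures are saved under pics/ and viewed, and the job is handed in when it is done.

Besides the shell and the picture viewer there is one more tool, called after "Emit:" as name(argument=value, ...) on one line, values as JSON. arm_command: Moves the arm, as the interface text tells. Shift numbers are shares of 0.4 m and turn numbers shares of 0.5 rad, none past 1 either way. Its arguments: {"type":"object","properties":{"motion":{"type":"array","items":{"type":"object","properties":{"slide":{"type":"array","items":{"type":"number"}},"turn":{"type":"array","items":{"type":"number"}}}}},"gripper":{"type":"number"},"grip_force":{"type":"number"}},"required":["motion"]}

```bash
ls; mkdir -p pics; python3 - <<'E'
from plant import robot
import cv2,numpy as np,pickle
s=robot.read_state();print(s)
d={}
for n in("top","side"):
    c=robot.read_camera(n);d[n]=c
    cv2.imwrite(f"pics/{n}0.png",c["pixels"])
    print(n,c["intrinsics"],c["D"],c["T"])
pickle.dump(d,open("cams0.pkl","wb"))
E
```

```text
pics
{'t': 0.0, 'q': array([-1.40940164e+00,  1.31158276e-01,  1.48926515e+00, -1.02072584e-06,
        1.52295083e+00, -8.54267663e-02]), 'dq': array([-0.0006914 ,  0.0001791 , -0.00013036, -0.00022674,  0.00190931,
        0.00017358]), 'joint_torque': array([-2.61284576e-04, -5.59837747e+01, -4.91761243e+01,  7.69228558e-02,
        3.57671699e-02, -1.38924875e-04]), 'tool_pos': array([ 0.14656471, -0.58160001,  0.40369661]), 'orientation': array([-2.47704565e+00,  1.93034766e+00,  2.05287480e-03]), 'force': array([-0.46591075, -0.18452289,  0.60110126]), 'wrist_torque': array([ 0.02681498, -0.00705829,  0.04457951]), 'opening': 0.09302044692569864}
top [[441.31886719   0.         278.06814539]
 [  0.         441.31886719 202.86136963]
 [  0.           0.           1.        ]] [-0.05566302  0.          0.          0.          0.        ] [[-5.79540482e-05 -9.83203589e-01  1.82512190e-01  3.79044814e-01]
 [-9.99979141e-01  1.23575560e-03  6.33955735e-03  8.56743040e-03]
 [-6.45861600e-03 -1.82508016e-01 -9.83183152e-01  9.37203990e-01]
 [ 0.00000000e+00  0.00000000e+00  0.00000000e+00  1.00000000e+00]]
side [[463.40168658   0.         277.31265209]
 [  0.         463.40168658 203.16849021]
 [  0.           0.           1.        ]] [-0.01303168  0.          0.          0.          0.        ] [[-0.97844583 -0.12925829  0.16104671  0.37574825]
 [-0.20531868  0.52550514 -0.82564435  0.85949793]
 [ 0.0220905  -0.84091417 -0.54071746  0.60009095]
 [ 0.          0.          0.          1.        ]]
```

View pics/top0.png

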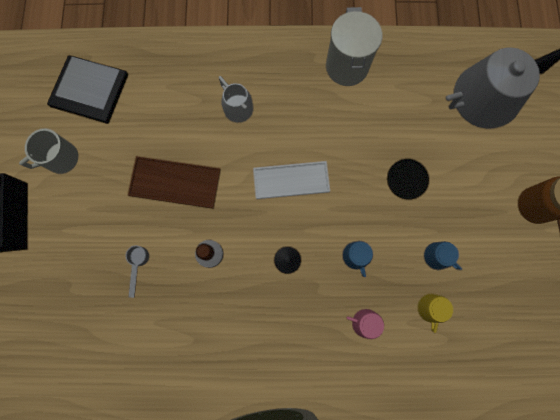

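View pics/side0.png

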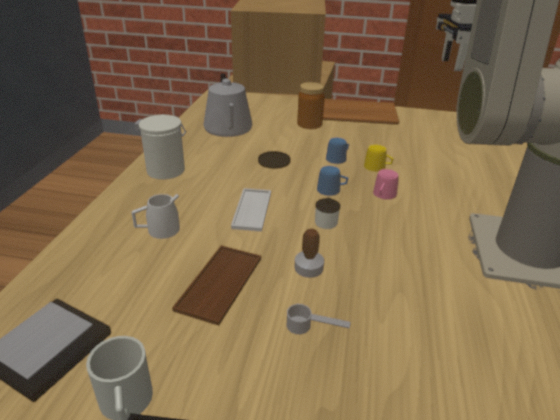

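```bash
python3 - <<'E'
import cv2,pickle
d=pickle.load(open("cams0.pkl","rb"))
t=d["top"]["pixels"]
t=cv2.convertScaleAbs(t,alpha=1.8)
a=cv2.resize(t[140:310,110:320],None,fx=3.8,fy=3.5,interpolation=cv2.INTER_CUBIC)
cv2.imwrite("pics/zl.png",cv2.resize(t[150:305,115:310],None,fx=3.8,fy=3.8,interpolation=cv2.INTER_CUBIC))
cv2.imwrite("pics/zr.png",cv2.resize(t[150:305,280:475],None,fx=3.8,fy=3.8,interpolation=cv2.INTER_CUBIC))
E
```

```text
(no output)
```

View pics/zl.png

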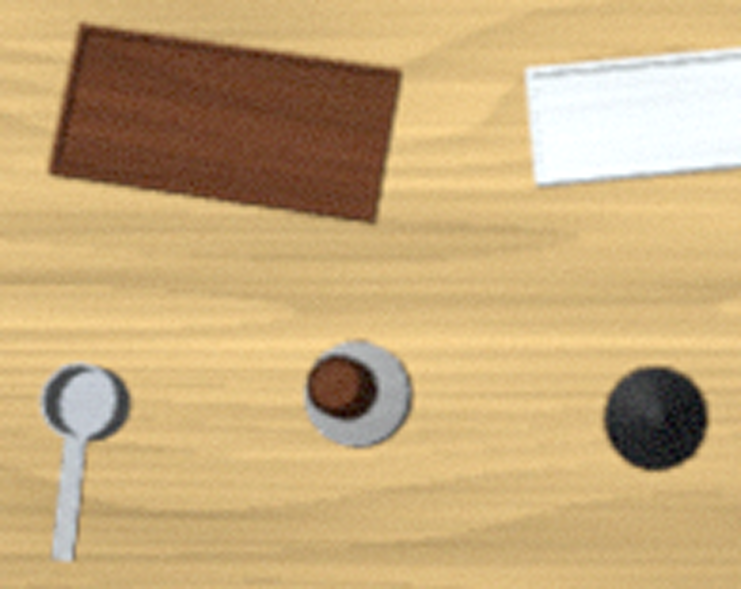

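View pics/zr.png

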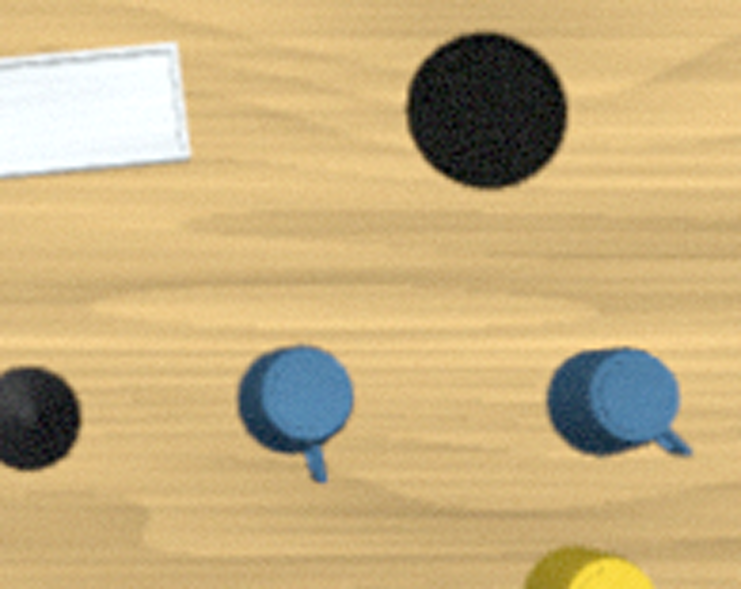

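```bash
cat > h.py <<'E'
import cv2,numpy as np,pickle
from scipy.optimize import minimize
def proj(c,P):
    T=c["T"];R=T[:3,:3].T;t=-R@T[:3,3]
    p,_=cv2.projectPoints(np.asarray(P,float),cv2.Rodrigues(R)[0],t,c["intrinsics"],np.array(c["D"]))
    return p[:,0]
def ray(c,uv,z):
    n=cv2.undistortPoints(np.array([[uv]],float),c["intrinsics"],np.array(c["D"]))[0,0]
    T=c["T"];d=T[:3,:3]@[n[0],n[1],1];o=T[:3,3]
    return o+d*(z-o[2])/d[2]
def ring(r,z,n=40):
    a=np.linspace(0,2*np.pi,n,endpoint=False);return np.c_[r*np.cos(a),r*np.sin(a),np.full(n,z)]
def box(x0,x1,y0,y1,z0,z1):
    return np.array([[x,y,z] for x in(x0,x1) for y in(y0,y1) for z in(z0,z1)])
M={"cup":[np.r_[ring(.03,0),ring(.027,.044),ring(.024,.056)],box(0,.048,-.004,.004,.013,.044)[:,[1,0,2]]],
"scoop":[np.r_[ring(.021,0),ring(.021,.030)],box(.015,.086,-.006,.006,.026,.030)],
"tamper":[np.r_[ring(.029,0),ring(.029,.022)],np.r_[ring(.0165,.048),ring(.0165,.078),ring(.010,.09)],np.r_[ring(.009,.02),ring(.009,.05)]],
"tray":[box(-.095,.095,-.045,.045,0,.010)],"rest":[box(-.08,.08,-.034,.034,0,.010)],
"dish":[np.r_[ring(.046,0),ring(.046,.010)]],
"jar":[np.r_[ring(.028,0),ring(.028,.055)]]}
def place(P,x,y,a,z=0):
    c,s=np.cos(a),np.sin(a);return P@np.array([[c,-s,0],[s,c,0],[0,0,1]]).T+[x,y,z]
def sil(c,m,x,y,a,z=0,S=4):
    img=np.zeros((420*1,560*1),np.uint8)
    for P in M[m]:
        h=cv2.convexHull(proj(c,place(P,x,y,a,z)).astype(np.float32))
        cv2.fillConvexPoly(img,np.round(h*16).astype(np.int32),255,cv2.LINE_AA,4)
    return img/255.
def fit(c,mask,m,x0,turn=True,z=0):
    # mask float; soft IoU
    def cost(p):
        s=sil(c,m,p[0],p[1],p[2] if turn else 0,z)
        return 1-np.minimum(s,mask).sum()/np.maximum(s,mask).sum()
    best=None
    for da in ((0,) if not turn else np.linspace(-.4,.4,5)):
        st=np.array([x0[0],x0[1],x0[2]+da]);sx=np.vstack([st,st+[.006,0,0],st+[0,.006,0],st+[0,0,.15]])
        r=minimize(cost,st,method="Nelder-Mead",options=dict(initial_simplex=sx,xatol=1e-4,fatol=1e-5,maxiter=300))
        if best is None or r.fun<best.fun:best=r
    return best.x,best.fun
def comp(mask,uv):
    n,l,st,ct=cv2.connectedComponentsWithStats(mask.astype(np.uint8))
    v=l[int(uv[1]),int(uv[0])]
    return (l==v).astype(float) if v else None
def color_mask(im,m):
    im=cv2.GaussianBlur(im,(3,3),0)
    hsv=cv2.cvtColor(im,cv2.COLOR_BGR2HSV);h,s,v=[hsv[...,i].astype(int) for i in range(3)]
    if m=="cup":return (h>95)&(h<125)&(s>90)
    if m=="tray":return (v<80)&((h<14)|(h>170))
    if m in("scoop","rest","tamper","jar"):return (s<75)
    if m=="dish":return v<55
E
python3 - <<'E'
from h import *
d=pickle.load(open("cams0.pkl","rb"));c=d["top"];im=c["pixels"]
hsv=cv2.cvtColor(im,cv2.COLOR_BGR2HSV)
for n,(u,v) in dict(wood=(240,230),wood2=(330,230),tray=(175,182),rest=(291,180),dish=(408,179),scoop=(134,280),scb=(138,256),tb=(216,258),th=(205,253),cup=(360,255),cupd=(348,258)).items():print(n,hsv[v,u])
for m,uv,z,a in [("tray",(175,182),.01,1.4),("rest",(291,180),.01,1.6),("dish",(408,179),0,0),("scoop",(138,256),.03,3.2),("tamper",(216,258),.0,0),("cup",(360,255),.056,3),("cup",(443,256),.056,2.5)]:
    mk=comp(color_mask(im,m),uv)
    if mk is None: print(m,"none");continue
    x0=ray(c,uv,z);print(m,mk.sum(),x0[:2],*fit(c,mk,m,[x0[0],x0[1],a],m not in("dish","tamper")))
    if m=='cup':
        pass
E
```

```text
wood [ 20 113 115]
wood2 [ 19 105 131]
tray [ 12 155  64]
rest [ 95  11 142]
dish [98 54 19]
scoop [107  16 113]
scb [107  16 115]
tb [75  5 95]
th [ 10 154  63]
cup [103 135  96]
cupd [106 120  49]
tray 3349.0 [0.59740662 0.23780814] [0.60031184 0.24310725 1.38743781] 0.11206447257138163
rest 2458.0 [ 0.60130047 -0.01336025] [ 0.60357491 -0.01330824  1.66782835] 0.026988374094415457
dish 1309.0 [ 0.60578254 -0.26978415] [ 0.60615899 -0.26751515 -0.00882895] 0.13008975481611207
scoop 623.0 [0.4363488  0.30331039] [0.43850217 0.31023326 3.09754159] 0.11834161338472171
tamper 420.0 [0.43446366 0.14601908] [ 0.44377126  0.16032548 -0.38510233] 0.40855633296857563
cup 603.0 [ 0.43688101 -0.14881059] [ 0.43742614 -0.15081943  3.52116455] 0.2920921306987879
cup 693.0 [ 0.43418507 -0.31541334] [ 0.4360697  -0.32625196  3.30432131] 0.2703439965859741
```

```bash
cat >> h.py <<'E'
def nonwood(im):
    im=cv2.GaussianBlur(im,(3,3),0)
    hsv=cv2.cvtColor(im,cv2.COLOR_BGR2HSV);h,s,v=[hsv[...,i].astype(int) for i in range(3)]
    mk=((v<78)|(s<72)|(h>40)|(h<13)).astype(np.uint8)
    return cv2.morphologyEx(mk,cv2.MORPH_CLOSE,np.ones((3,3)))
E
python3 - <<'E'
from h import *
d=pickle.load(open("cams0.pkl","rb"))
L=[("tray",(.6,.24),1.4),("rest",(.603,-.013),1.67),("dish",(.606,-.268),0),("scoop",(.438,.31),3.1),("tamper",(.44,.155),0),("jar",(.43,-.0),0),("cup",(.437,-.151),3.3),("cup",(.435,-.32),3.9)]
res={}
for cn in("top","side"):
    c=d[cn];im=c["pixels"];mk=nonwood(im)
    cv2.imwrite(f"pics/mask_{cn}.png",mk*255)
    ov=im.copy()
    for i,(m,xy,a) in enumerate(L):
        uv=proj(c,[[*xy,.005]])[0]
        cm=comp(mk,uv)
        if cm is None or cm.sum()>9000: print(cn,m,"bad");continue
        p,f=fit(c,cm,m,[*xy,a],m not in("dish","tamper","jar"))
        print(cn,m,int(cm.sum()),p.round(4),round(f,3))
        s=(sil(c,m,*p)>.5).astype(np.uint8)
        cv2.drawContours(ov,cv2.findContours(s,0,2)[0],-1,(0,0,255),1)
    cv2.imwrite(f"pics/ov_{cn}.png",ov)
E
```

```text
top tray 3458 [0.5998 0.2413 1.4071] 0.084
top rest 2439 [ 0.6036 -0.0131  1.6681] 0.03
top dish 1374 [ 0.6057 -0.2668  0.0632] 0.087
top scoop 617 [0.4385 0.3102 3.0958] 0.125
top tamper 625 [ 0.4437  0.1592 -0.0799] 0.12
top jar 588 [ 0.4277 -0.0038  0.0328] 0.151
top cup 765 [ 0.4403 -0.1505  3.4906] 0.168
top cup 864 [ 0.4383 -0.3244  3.3182] 0.151
side tray 1805 [0.5988 0.2305 1.6219] 0.525
side rest 1288 [ 0.6073 -0.0158  1.6647] 0.051
side dish 373 [ 0.612  -0.2787  0.1926] 0.318
side scoop 904 [0.4419 0.3098 3.0687] 0.159
side tamper 803 [ 0.4474  0.1553 -0.0429] 0.293
side jar 609 [ 0.4344 -0.0107 -0.0491] 0.288
side cup 1198 [ 0.4425 -0.1542  3.0186] 0.483
side cup 1198 [ 0.4409 -0.3233  3.6428] 0.599
```

View pics/ov_top.png

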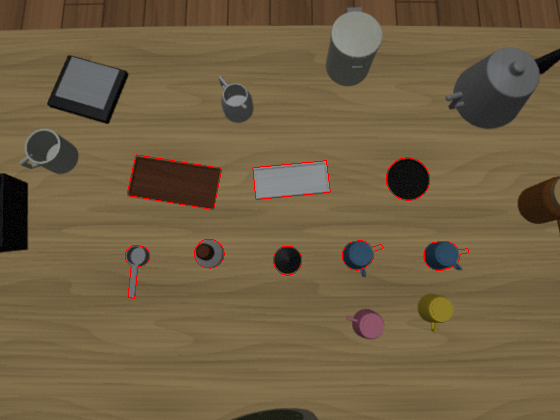

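View pics/ov_side.png

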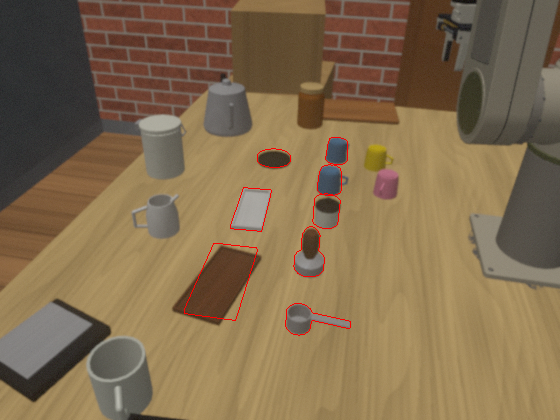

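```bash
python3 - <<'E'
from h import *
d=pickle.load(open("cams0.pkl","rb"))
L=[("tray",(.6,.24),1.4),("cup",(.437,-.151),1.77),("cup",(.435,-.32),2.3)]
for cn in("top","side"):
    c=d[cn];im=c["pixels"];mk=nonwood(im)
    ov=im.copy()
    for i,(m,xy,a) in enumerate(L):
        uv=proj(c,[[*xy,.005]])[0]
        mm=mk
        if cn=="side":
            hsv=cv2.cvtColor(cv2.GaussianBlur(im,(3,3),0),cv2.COLOR_BGR2HSV);h,s,v=[hsv[...,i].astype(int) for i in range(3)]
            mm=(h>95)&(h<125)&(s>70) if m=="cup" else (v<100)&(h<16)
            mm=cv2.morphologyEx(mm.astype(np.uint8),cv2.MORPH_CLOSE,np.ones((3,3)))
        cm=comp(mm,uv)
        if cm is None:print('none');continue
        p,f=fit(c,cm,m,[*xy,a])
        print(cn,m,int(cm.sum()),p.round(4),round(f,3))
        s=(sil(c,m,*p)>.5).astype(np.uint8)
        cv2.drawContours(ov,cv2.findContours(s,0,2)[0],-1,(0,0,255),1)
    o=ov[140:300,110:480] if cn=="top" else ov[120:330,150:420]
    cv2.imwrite(f"pics/ov2_{cn}.png",cv2.resize(o,None,fx=2.1 if cn=="top" else 2.8,fy=2.1 if cn=="top" else 2.8))
E
```

```text
top tray 3458 [0.5998 0.2413 1.4071] 0.084
top cup 765 [ 0.4408 -0.1504  1.7677] 0.095
top cup 864 [ 0.4392 -0.3235  2.5148] 0.108
side tray 3400 [0.6041 0.237  1.4356] 0.12
none
none
```

View pics/ov2_top.png

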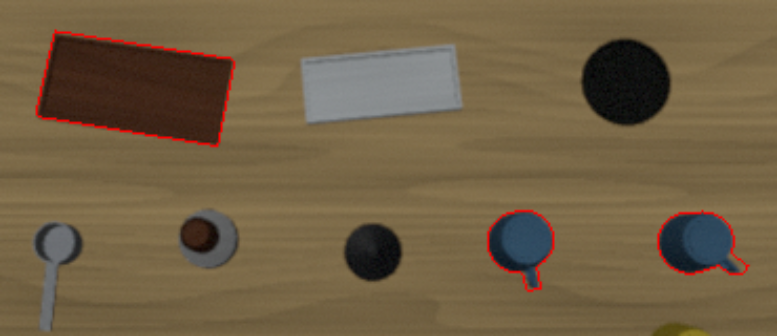

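View pics/ov2_side.png

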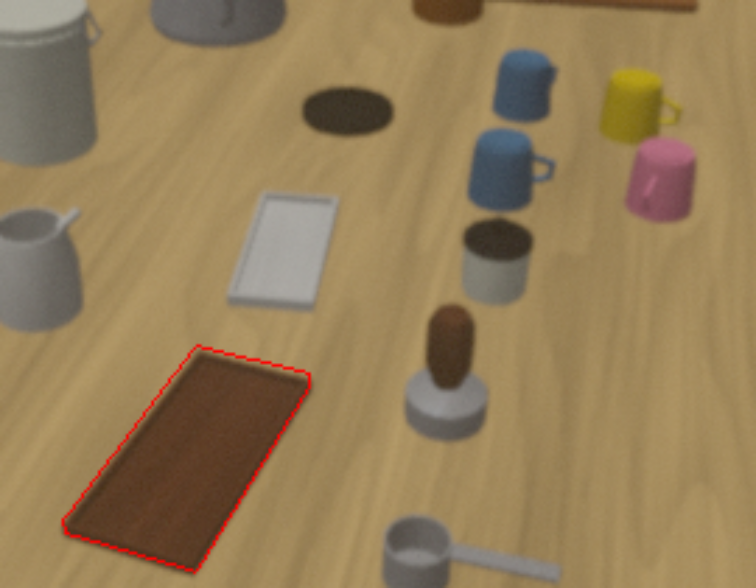

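```bash
cat > mv.py <<'E'
import sys,json,numpy as np
from scipy.spatial.transform import Rotation as Ro
def Rth(t): return np.array([[np.cos(t),np.sin(t),0],[np.sin(t),-np.cos(t),0],[0,0,-1.]])
def state():
    from plant import robot
    s=robot.read_state();return np.array(s["tool_pos"]),Ro.from_rotvec(s["orientation"]).as_matrix(),s
def plan(wps,vmax=.040,start=None):
    """wps: list of (x,y,z_grasp,theta[,vmax]); grasp point coords"""
    p,R,s=start or state()
    print("t",round(s["t"],2),"grasp pt",(p+R[:,2]*.167).round(4),"theta",round(float(np.arctan2(R[1,0],R[0,0])),3),"open",round(s["opening"],4),"F",np.round(s["force"],1))
    rows=[]
    for w in wps:
        T=np.array([w[0],w[1],w[2]+.167]);v=w[4] if len(w)>4 else vmax
        p0=p.copy();R0=R.copy();rv=Ro.from_matrix(R0.T@Rth(w[3])).as_rotvec()
        D=np.linalg.norm(T-p0);n=max(D/v,np.linalg.norm(rv)/.115)
        n=int(np.ceil(n+1));wt=np.ones(n);wt[0]=wt[-1]=.5
        if n>6: pass
        f=np.cumsum(wt)/wt.sum()
        for k in f:
            pt=p0+(T-p0)*k;Rt=R0@Ro.from_rotvec(rv*k).as_matrix()
            sl=np.round(R.T@(pt-p)/.4,3);tu=np.round(Ro.from_matrix(R.T@Rt).as_rotvec()/.5,3)
            rows.append(dict(slide=(sl+0.).tolist(),turn=(tu+0.).tolist()))
            p=p+R@(sl*.4);R=R@Ro.from_rotvec(tu*.5).as_matrix()
        print(f"-- wp {w} ends at row {len(rows)}")
    for i in range(0,len(rows),5):
        print(f"call {i//5}:",", ".join("s%s t%s"%(r["slide"],r["turn"]) for r in rows[i:i+5]))
    return rows
if __name__=="__main__":
    plan(eval(sys.argv[1]))
E
python3 mv.py "[(.40,-.36,.13,-.64),(.44,-.3235,.11,-.64),(.44,-.3235,.033,-.64,.025)]"
```

```text
t 0.1 grasp pt [ 0.1465 -0.5813  0.2368] theta -1.324 open 0.0929 F [-0.9 -0.3  0.1]
-- wp (0.4, -0.36, 0.13, -0.64) ends at row 10
-- wp (0.44, -0.3235, 0.11, -0.64) ends at row 13
-- wp (0.44, -0.3235, 0.033, -0.64, 0.025) ends at row 18
call 0: s[-0.021, -0.042, 0.015] t[0.0, 0.0, -0.076], s[-0.039, -0.085, 0.03] t[0.0, 0.001, -0.152], s[-0.033, -0.087, 0.029] t[0.0, 0.0, -0.152], s[-0.026, -0.09, 0.03] t[-0.001, 0.0, -0.152], s[-0.019, -0.092, 0.03] t[0.0, 0.001, -0.152]
call 1: s[-0.012, -0.092, 0.029] t[0.0, 0.0, -0.152], s[-0.005, -0.094, 0.03] t[0.0, 0.0, -0.152], s[0.002, -0.093, 0.03] t[0.0, 0.001, -0.152], s[0.009, -0.093, 0.029] t[0.0, 0.0, -0.152], s[0.008, -0.046, 0.015] t[0.0, 0.0, -0.076]
call 2: s[0.006, -0.033, 0.013] t[0.0, 0.0, 0.0], s[0.013, -0.067, 0.025] t[0.0, 0.0, 0.0], s[0.007, -0.033, 0.012] t[0.0, 0.0, 0.0], s[0.0, 0.0, 0.024] t[0.0, 0.0, 0.0], s[0.0, 0.0, 0.048] t[0.0, 0.0, 0.0]
call 3: s[0.0, 0.0, 0.049] t[0.0, 0.0, 0.0], s[0.0, 0.0, 0.048] t[0.0, 0.0, 0.0], s[0.0, 0.0, 0.024] t[0.0, 0.0, 0.0]
```

Emit:
arm_command(motion=[{"slide": [-0.021, -0.042, 0.015], "turn": [0, 0, -0.076]}, {"slide": [-0.039, -0.085, 0.03], "turn": [0, 0, -0.152]}, {"slide": [-0.033, -0.087, 0.03], "turn": [0, 0, -0.152]}, {"slide": [-0.026, -0.09, 0.03], "turn": [0, 0, -0.152]}, {"slide": [-0.019, -0.092, 0.03], "turn": [0, 0, -0.152]}], gripper=100, grip_force=20)

```text
t: 0.52
tool_pos: [0.2743, -0.4697, 0.3497]
orientation: [-2.772, 1.477, 0.001]
force: [0.2, -0.3, 0.2]
opening: 0.0933
```

Emit:
arm_command(motion=[{"slide": [-0.012, -0.092, 0.03], "turn": [0, 0, -0.152]}, {"slide": [-0.005, -0.094, 0.03], "turn": [0, 0, -0.152]}, {"slide": [0.002, -0.093, 0.03], "turn": [0, 0, -0.152]}, {"slide": [0.009, -0.093, 0.03], "turn": [0, 0, -0.152]}, {"slide": [0.008, -0.046, 0.015], "turn": [0, 0, -0.076]}])

```text
t: 0.93
tool_pos: [0.4018, -0.3571, 0.2947]
orientation: [-2.983, 0.978, 0.003]
force: [-0.2, 0.5, -0.4]
opening: 0.0927
```

```bash
python3 mv.py "[(.44,-.3235,.10,-.64),(.44,-.3235,.033,-.64,.025)]"; python3 - <<'E'
from plant import robot
import cv2
for n in("top","side"):
    c=robot.read_camera(n);cv2.imwrite(f"pics/{n}1.png",c["pixels"])
E
```

```text
t 0.93 grasp pt [ 0.4016 -0.3567  0.1277] theta -0.634 open 0.0927 F [-0.2  0.5 -0.4]
-- wp (0.44, -0.3235, 0.1, -0.64) ends at row 3
-- wp (0.44, -0.3235, 0.033, -0.64, 0.025) ends at row 7
call 0: s[0.007, -0.031, 0.017] t[-0.001, 0.001, 0.003], s[0.013, -0.062, 0.035] t[-0.001, 0.003, 0.006], s[0.007, -0.031, 0.017] t[-0.001, 0.001, 0.004], s[0.0, 0.0, 0.028] t[0.0, 0.0, 0.0], s[0.0, 0.0, 0.056] t[0.0, 0.0, 0.0]
call 1: s[0.0, 0.0, 0.056] t[0.0, 0.0, 0.0], s[0.0, 0.0, 0.028] t[0.0, 0.0, 0.0]
```

Emit:
arm_command(motion=[{"slide": [0.007, -0.031, 0.017], "turn": [0, 0, 0.003]}, {"slide": [0.013, -0.062, 0.035], "turn": [0, 0, 0.006]}, {"slide": [0.007, -0.031, 0.017], "turn": [0, 0, 0.004]}, {"slide": [0, 0, 0], "turn": [0, 0, 0]}, {"slide": [0, 0, 0.04], "turn": [0, 0, 0]}])

```text
t: 1.45
tool_pos: [0.4391, -0.3283, 0.2559]
orientation: [2.977, -0.997, 0.006]
force: [0.2, 0.4, 0.3]
opening: 0.0933
```

```bash
python3 - <<'E'
from plant import robot
import cv2
for n in("top","side"):
    c=robot.read_camera(n);im=c["pixels"]
    o=im[170:310,360:530] if n=="top" else im[60:240,250:450]
    cv2.imwrite(f"pics/{n}2.png",cv2.resize(cv2.convertScaleAbs(o,alpha=1.5),None,fx=3,fy=3,interpolation=2))
E
python3 mv.py "[(.44,-.3235,.033,-.64,.025)]"
```

```text
t 1.55 grasp pt [ 0.4366 -0.327   0.0845] theta -0.647 open 0.0934 F [-0.7 -0.1 -1.4]
-- wp (0.44, -0.3235, 0.033, -0.64, 0.025) ends at row 4
call 0: s[0.0, -0.002, 0.021] t[0.0, 0.001, -0.002], s[0.0, -0.004, 0.043] t[0.0, 0.002, -0.005], s[0.0, -0.004, 0.043] t[0.0, 0.002, -0.005], s[0.0, -0.002, 0.022] t[0.0, 0.002, -0.003]
```

View pics/top2.png

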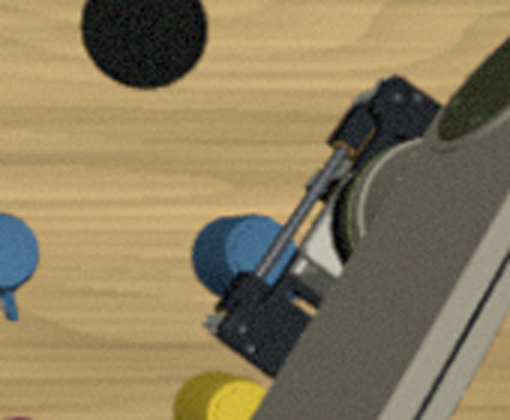

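View pics/side2.png

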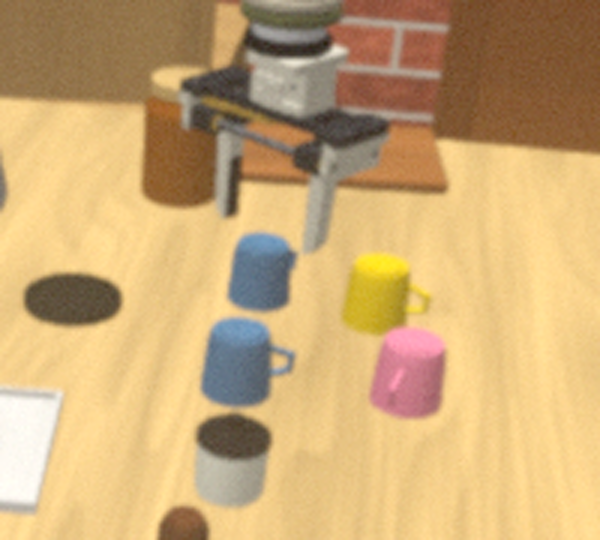

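Emit:
arm_command(motion=[{"slide": [0, -0.003, 0.021], "turn": [0, 0.001, -0.002]}, {"slide": [0, -0.004, 0.043], "turn": [0, 0.002, -0.005]}, {"slide": [0, -0.004, 0.043], "turn": [0, 0.002, -0.005]}, {"slide": [0, -0.002, 0.022], "turn": [0, 0.002, -0.003]}, {"slide": [0, 0, 0], "turn": [0, 0, 0]}])

```text
t: 1.97
tool_pos: [0.4403, -0.3226, 0.1995]
orientation: [-2.982, 0.988, 0.0]
force: [0.4, -0.2, -0.9]
opening: 0.0931
```

Emit:
arm_command(motion=[{"slide": [0, 0, 0], "turn": [0, 0, 0]}, {"slide": [0, 0, 0], "turn": [0, 0, 0]}, {"slide": [0, 0, 0], "turn": [0, 0, 0]}, {"slide": [0, 0, 0], "turn": [0, 0, 0]}, {"slide": [0, 0, 0], "turn": [0, 0, 0]}], gripper=0, grip_force=15)

```text
t: 2.38
tool_pos: [0.4417, -0.3233, 0.2024]
orientation: [2.981, -0.986, 0.007]
force: [-0.3, -0.1, -0.1]
opening: 0.0642
```

```bash
python3 - <<'E'
from plant import robot
import cv2
for n in("side",):
    c=robot.read_camera(n);im=c["pixels"]
    o=im[60:240,250:450]
    cv2.imwrite(f"pics/{n}3.png",cv2.resize(cv2.convertScaleAbs(o,alpha=1.5),None,fx=3,fy=3,interpolation=2))
s=robot.read_state();print(s["tool_pos"],s["opening"],s["force"])
E
```

```text
[ 0.44169697 -0.3232035   0.20218892] 0.0602444732846529 [ 0.46410546  0.09738346 -0.6809507 ]
```

View pics/side3.png

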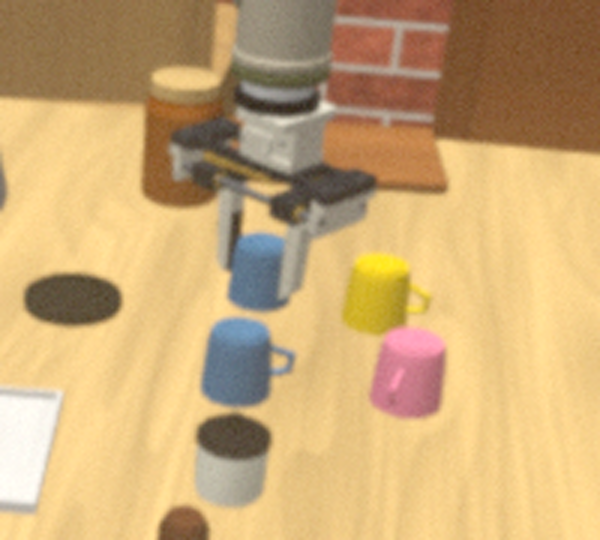

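Emit:
arm_command(motion=[{"slide": [0, 0, 0], "turn": [0, 0, 0]}, {"slide": [0, 0, 0], "turn": [0, 0, 0]}, {"slide": [0, 0, 0], "turn": [0, 0, 0]}, {"slide": [0, 0, -0.02], "turn": [0, 0, 0]}, {"slide": [0, 0, -0.04], "turn": [0, 0, 0]}])

```text
t: 2.85
tool_pos: [0.4403, -0.322, 0.2235]
orientation: [-2.982, 0.987, 0.002]
force: [-0.3, 0.3, -1.3]
opening: 0.0567
```

```bash
python3 mv.py "[(.45,-.30,.15,-.64),(.60,.27,.15,-1.727),(.6097,.2884,.13,-1.727)]"; python3 - <<'E'
from plant import robot
import cv2
c=robot.read_camera("side");im=c["pixels"]
cv2.imwrite(f"pics/side4.png",cv2.resize(cv2.convertScaleAbs(im[60:240,250:450],alpha=1.5),None,fx=3,fy=3,interpolation=2))
E
```

```text
t 2.85 grasp pt [ 0.4402 -0.3218  0.0565] theta -0.639 open 0.0567 F [-0.3  0.3 -1.3]
-- wp (0.45, -0.3, 0.15, -0.64) ends at row 4
-- wp (0.6, 0.27, 0.15, -1.727) ends at row 20
-- wp (0.6097, 0.2884, 0.13, -1.727) ends at row 22
call 0: s[-0.002, -0.01, -0.039] t[0.0, 0.0, 0.0], s[-0.005, -0.019, -0.078] t[0.0, 0.001, 0.001], s[-0.004, -0.02, -0.078] t[-0.001, 0.001, 0.001], s[-0.003, -0.01, -0.039] t[0.0, 0.001, 0.0], s[-0.018, -0.046, 0.0] t[0.0, 0.0, 0.072]
call 1: s[-0.04, -0.089, 0.0] t[0.0, 0.0, 0.145], s[-0.047, -0.087, 0.0] t[0.0, 0.0, 0.145], s[-0.052, -0.083, 0.0] t[0.0, 0.0, 0.145], s[-0.058, -0.079, 0.0] t[0.0, 0.0, 0.145], s[-0.064, -0.074, 0.0] t[0.0, 0.0, 0.145]
call 2: s[-0.069, -0.07, 0.0] t[0.0, 0.0, 0.145], s[-0.074, -0.065, 0.0] t[0.0, 0.0, 0.145], s[-0.079, -0.059, 0.0] t[0.0, 0.0, 0.145], s[-0.082, -0.053, 0.0] t[0.0, 0.0, 0.145], s[-0.087, -0.047, 0.0] t[0.0, 0.0, 0.145]
call 3: s[-0.089, -0.041, 0.0] t[0.0, 0.0, 0.145], s[-0.092, -0.034, 0.0] t[0.0, 0.0, 0.145], s[-0.094, -0.027, 0.0] t[0.0, 0.0, 0.145], s[-0.096, -0.02, 0.0] t[0.0, 0.0, 0.144], s[-0.049, -0.007, 0.0] t[0.0, 0.0, 0.073]
call 4: s[-0.025, -0.008, 0.025] t[0.0, 0.0, 0.0], s[-0.024, -0.009, 0.025] t[0.0, 0.0, 0.0]
```

View pics/side4.png

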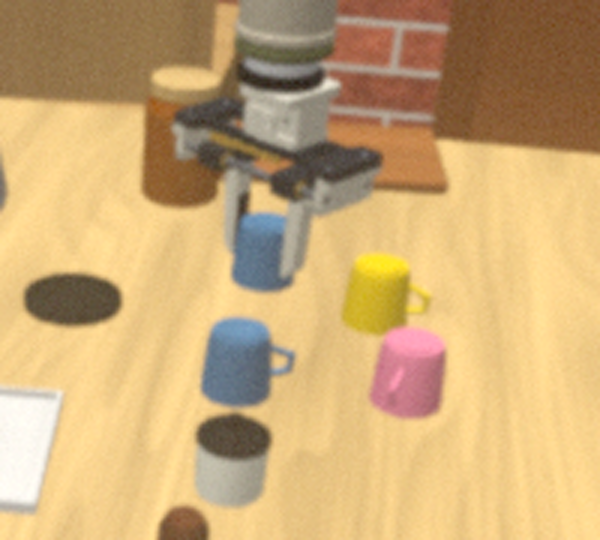

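Emit:
arm_command(motion=[{"slide": [-0.002, -0.01, -0.039], "turn": [0, 0, 0]}, {"slide": [-0.005, -0.019, -0.078], "turn": [0, 0, 0]}, {"slide": [-0.004, -0.02, -0.078], "turn": [0, 0, 0]}, {"slide": [-0.003, -0.01, -0.039], "turn": [0, 0, 0]}, {"slide": [-0.018, -0.046, 0], "turn": [0, 0, 0.072]}])

```text
t: 3.32
tool_pos: [0.457, -0.2835, 0.3246]
orientation: [2.959, -1.04, 0.018]
force: [0.4, -1.3, -1.3]
opening: 0.0566
```

Emit:
arm_command(motion=[{"slide": [-0.04, -0.089, 0], "turn": [0, 0, 0.145]}, {"slide": [-0.047, -0.087, 0], "turn": [0, 0, 0.145]}, {"slide": [-0.052, -0.083, 0], "turn": [0, 0, 0.145]}, {"slide": [-0.058, -0.079, 0], "turn": [0, 0, 0.145]}, {"slide": [-0.064, -0.074, 0], "turn": [0, 0, 0.145]}])

```text
t: 3.73
tool_pos: [0.5054, -0.0899, 0.3189]
orientation: [2.725, -1.563, 0.006]
force: [-0.7, -0.3, -1.5]
opening: 0.057
```

Emit:
arm_command(motion=[{"slide": [-0.069, -0.07, 0], "turn": [0, 0, 0.145]}, {"slide": [-0.074, -0.065, 0], "turn": [0, 0, 0.145]}, {"slide": [-0.079, -0.059, 0], "turn": [0, 0, 0.145]}, {"slide": [-0.082, -0.053, 0], "turn": [0, 0, 0.145]}, {"slide": [-0.087, -0.047, 0], "turn": [0, 0, 0.145]}])

```text
t: 4.15
tool_pos: [0.5554, 0.1007, 0.3185]
orientation: [-2.399, 2.028, -0.006]
force: [1.6, -0.7, -1.1]
opening: 0.0567
```

Emit:
arm_command(motion=[{"slide": [-0.089, -0.041, 0], "turn": [0, 0, 0.145]}, {"slide": [-0.092, -0.034, 0], "turn": [0, 0, 0.145]}, {"slide": [-0.094, -0.027, 0], "turn": [0, 0, 0.145]}, {"slide": [-0.096, -0.02, 0], "turn": [0, 0, 0.145]}, {"slide": [-0.049, -0.007, 0], "turn": [0, 0, 0.072]}])

```text
t: 4.57
tool_pos: [0.6, 0.2737, 0.318]
orientation: [-2.039, 2.387, -0.004]
force: [0.9, 0.1, -1.8]
opening: 0.0569
```

Emit:
arm_command(motion=[{"slide": [-0.025, -0.008, 0.025], "turn": [0, 0, 0]}, {"slide": [-0.024, -0.009, 0.025], "turn": [0, 0, 0]}, {"slide": [0, 0, 0], "turn": [0, 0, 0]}, {"slide": [0, 0, 0], "turn": [0, 0, 0]}, {"slide": [0, 0, 0], "turn": [0, 0, 0]}])

```text
t: 4.98
tool_pos: [0.6098, 0.2873, 0.2984]
orientation: [-2.042, 2.387, -0.005]
force: [-0.4, -0.4, -1.3]
opening: 0.0564
```

```bash
python3 mv.py "[(.6097,.2884,.075,-1.727,.03)]"; python3 - <<'E'
from plant import robot
import cv2
for n in("side","top"):
    c=robot.read_camera(n);im=c["pixels"]
    o=im[130:340,120:380] if n=="side" else im[100:320,60:330]
    cv2.imwrite(f"pics/{n}5.png",cv2.resize(cv2.convertScaleAbs(o,alpha=1.5),None,fx=2.7,fy=2.7,interpolation=2))
E
```

```text
t 4.98 grasp pt [0.6102 0.2869 0.1314] theta -1.726 open 0.0564 F [-0.4 -0.4 -1.3]
-- wp (0.6097, 0.2884, 0.075, -1.727, 0.03) ends at row 3
call 0: s[-0.001, 0.0, 0.035] t[-0.001, -0.001, 0.0], s[-0.001, 0.001, 0.071] t[-0.003, -0.002, 0.001], s[-0.001, 0.0, 0.035] t[-0.002, -0.001, 0.001]
```

View pics/side5.png

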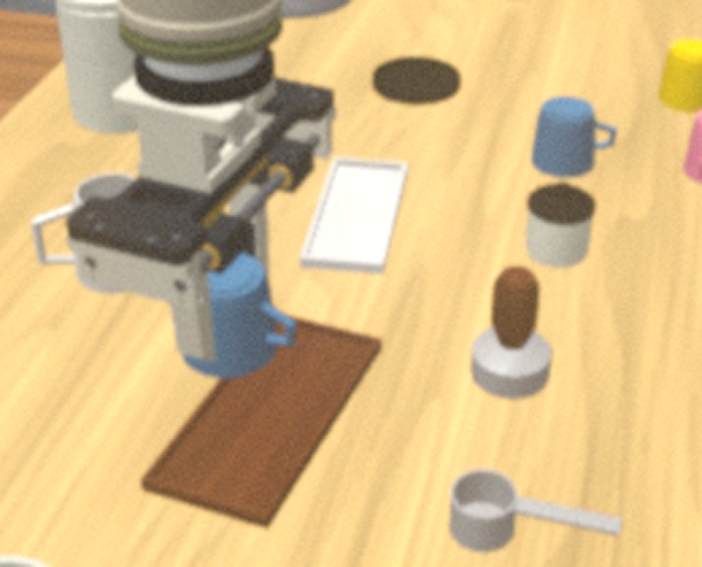

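Emit:
arm_command(motion=[{"slide": [-0.003, 0.001, 0.04], "turn": [0, 0, 0]}, {"slide": [0, 0, 0.07], "turn": [0, 0, 0]}, {"slide": [0, 0, 0.06], "turn": [0, 0, 0]}, {"slide": [0, 0, 0.03], "turn": [0, 0, 0]}, {"slide": [0, 0, 0], "turn": [0, 0, 0]}])

```text
t: 5.5
tool_pos: [0.6085, 0.2877, 0.2148]
orientation: [2.039, -2.384, 0.002]
force: [-1.0, -0.2, -2.0]
opening: 0.0565
```

```bash
python3 mv.py "[(.6097,.2884,.039,-1.727,.01)]"; python3 - <<'E'
from plant import robot
import cv2
for n in("side","top"):
    c=robot.read_camera(n);im=c["pixels"]
    o=im[130:340,120:380] if n=="side" else im[100:320,60:330]
    cv2.imwrite(f"pics/{n}6.png",cv2.resize(cv2.convertScaleAbs(o,alpha=1.5),None,fx=2.7,fy=2.7,interpolation=2))
E
```

```text
t 5.5 grasp pt [0.608  0.287  0.0478] theta -1.727 open 0.0565 F [-1.  -0.2 -2. ]
-- wp (0.6097, 0.2884, 0.039, -1.727, 0.01) ends at row 2
call 0: s[-0.001, -0.001, 0.011] t[0.002, -0.005, 0.0], s[-0.001, -0.002, 0.011] t[0.002, -0.004, 0.001]
```

View pics/side6.png

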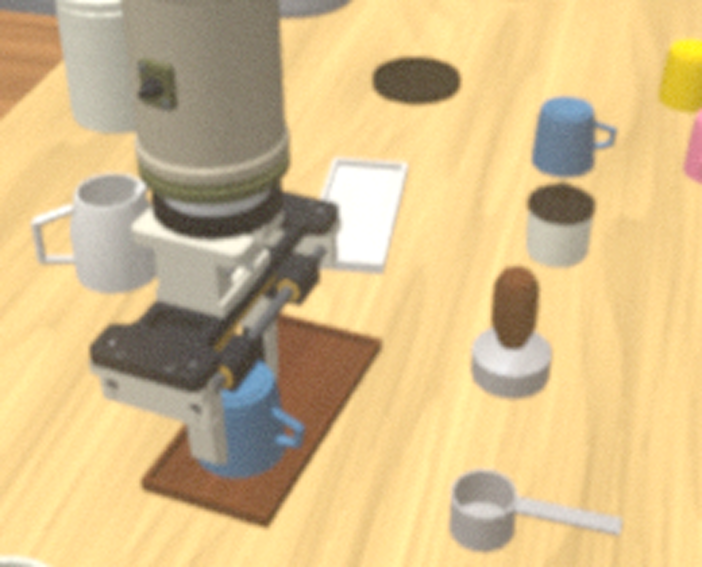

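View pics/top6.png

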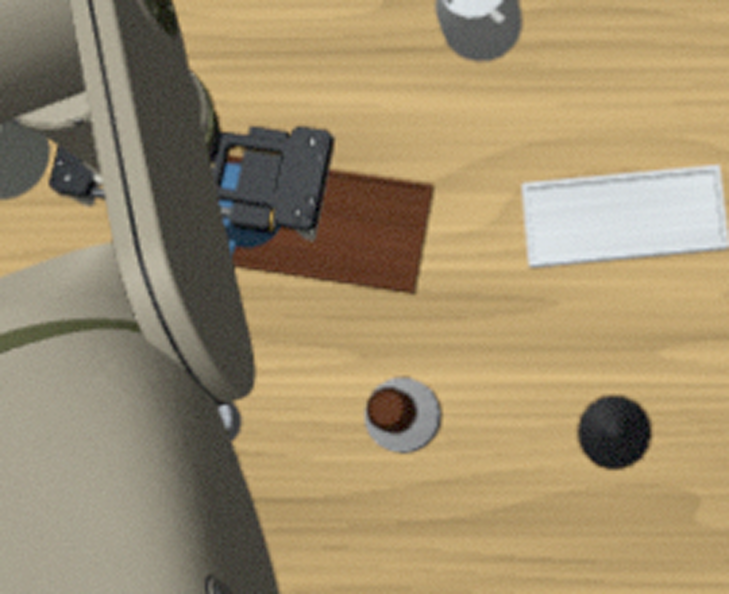

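```bash
python3 - <<'E'
from h import *
from plant import robot
c=robot.read_camera("side");ov=c["pixels"].copy()
for m,p,col in [("tray",(.602,.239,1.415,0),(0,0,255)),("tray",(.6041,.237,1.4356,0),(255,0,255)),("cup",(.609,.2877,1.415,.014),(0,255,255))]:
    s=(sil(c,m,*p)>.5).astype(np.uint8);cv2.drawContours(ov,cv2.findContours(s,0,2)[0],-1,col,1)
cv2.imwrite("pics/side7.png",cv2.resize(ov[220:340,150:300],None,fx=4.5,fy=4.5,interpolation=2))
E
```

```text
(no output)
```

View pics/side7.png

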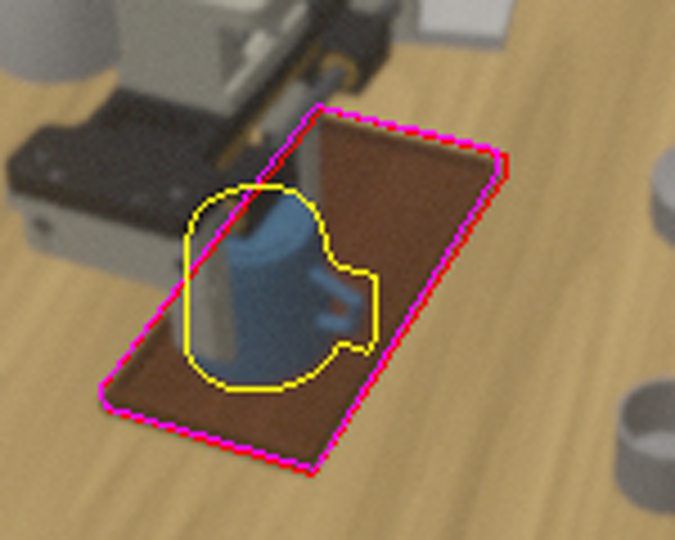

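Emit:
arm_command(motion=[{"slide": [-0.001, -0.001, 0.008], "turn": [0, 0, 0]}, {"slide": [-0.001, -0.001, 0.006], "turn": [0, 0, 0]}, {"slide": [0, 0, 0.004], "turn": [0, 0, 0]}, {"slide": [0, 0, 0.003], "turn": [0, 0, 0]}, {"slide": [0, 0, 0], "turn": [0, 0, 0]}])

```text
t: 6.07
tool_pos: [0.6108, 0.2895, 0.2098]
orientation: [-2.042, 2.386, -0.005]
force: [-0.2, -0.1, -1.1]
opening: 0.0572
```

Emit:
arm_command(motion=[{"slide": [0, 0, 0.002], "turn": [0, 0, 0]}, {"slide": [0, 0, 0.002], "turn": [0, 0, 0]}, {"slide": [0, 0, 0.001], "turn": [0, 0, 0]}, {"slide": [0, 0, 0], "turn": [0, 0, 0]}, {"slide": [0, 0, 0], "turn": [0, 0, 0]}])

```text
t: 6.48
tool_pos: [0.6108, 0.2895, 0.2079]
orientation: [-2.042, 2.386, -0.005]
force: [0.3, -0.0, -1.9]
opening: 0.0567
```

Emit:
arm_command(motion=[{"slide": [0, 0, 0.002], "turn": [0, 0, 0]}, {"slide": [0, 0, 0.002], "turn": [0, 0, 0]}, {"slide": [0, 0, 0.001], "turn": [0, 0, 0]}, {"slide": [0, 0, 0], "turn": [0, 0, 0]}, {"slide": [0, 0, 0], "turn": [0, 0, 0]}])

```text
t: 6.9
tool_pos: [0.6109, 0.2895, 0.2062]
orientation: [-2.042, 2.386, -0.006]
force: [-0.8, 0.8, 0.6]
opening: 0.0564
```

```bash
python3 - <<'E'
from h import *
from plant import robot
for k in range(3):
    c=robot.read_camera("side");s=robot.read_state();print(s["tool_pos"].round(4),s["force"].round(1))
ov=c["pixels"].copy()
cv2.imwrite("pics/side8.png",cv2.resize(ov[220:340,150:300],None,fx=4.5,fy=4.5,interpolation=2))
E
```

```text
[0.6109 0.2895 0.2061] [-1.6 -1.1 -0.2]
[0.6109 0.2895 0.2061] [-0.8 -0.1  1. ]
[0.6109 0.2895 0.2061] [-0.5 -0.2  0.1]
```

View pics/side8.png

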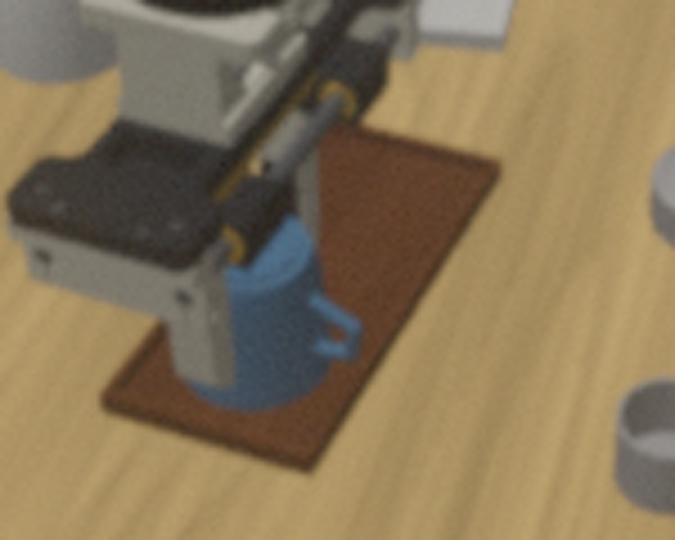

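Emit:
arm_command(motion=[{"slide": [0, 0, 0.001], "turn": [0, 0, 0]}, {"slide": [0, 0, 0], "turn": [0, 0, 0]}, {"slide": [0, 0, 0], "turn": [0, 0, 0]}, {"slide": [0, 0, 0], "turn": [0, 0, 0]}, {"slide": [0, 0, 0], "turn": [0, 0, 0]}])

```text
t: 7.47
tool_pos: [0.6109, 0.2895, 0.2061]
orientation: [-2.042, 2.386, -0.006]
force: [-2.8, -2.4, 5.3]
opening: 0.0563
```

Emit:
arm_command(motion=[{"slide": [0, 0, 0], "turn": [0, 0, 0]}, {"slide": [0, 0, 0], "turn": [0, 0, 0]}, {"slide": [0, 0, 0], "turn": [0, 0, 0]}, {"slide": [0, 0, 0], "turn": [0, 0, 0]}, {"slide": [0, 0, 0], "turn": [0, 0, 0]}], gripper=85)

```text
t: 7.88
tool_pos: [0.6108, 0.2894, 0.2053]
orientation: [-2.042, 2.387, -0.005]
force: [0.1, 0.4, 0.4]
opening: 0.0785
```

```bash
python3 mv.py "[(.61,.289,.15,-1.727,.04),(.46,-.12,.14,-1.37),(.4415,-.152,.10,-1.37),(.4415,-.152,.033,-1.37,.025)]"
```

```text
t 7.88 grasp pt [0.6113 0.2891 0.0383] theta -1.726 open 0.0785 F [0.1 0.4 0.4]
-- wp (0.61, 0.289, 0.15, -1.727, 0.04) ends at row 4
-- wp (0.46, -0.12, 0.14, -1.37) ends at row 16
-- wp (0.4415, -0.152, 0.1, -1.37) ends at row 19
-- wp (0.4415, -0.152, 0.033, -1.37, 0.025) ends at row 23
call 0: s[0.0, 0.0, -0.047] t[-0.001, -0.001, 0.0], s[0.001, 0.001, -0.093] t[-0.002, -0.001, 0.001], s[0.0, 0.0, -0.093] t[-0.002, -0.001, 0.001], s[0.001, 0.0, -0.046] t[-0.001, 0.0, 0.0], s[0.049, 0.01, 0.001] t[0.0, 0.0, -0.032]
call 1: s[0.096, 0.02, 0.002] t[0.0, 0.0, -0.065], s[0.096, 0.024, 0.003] t[0.0, 0.0, -0.065], s[0.096, 0.027, 0.002] t[0.0, 0.0, -0.065], s[0.094, 0.031, 0.002] t[0.0, 0.0, -0.065], s[0.093, 0.033, 0.002] t[0.0, 0.0, -0.065]
call 2: s[0.092, 0.036, 0.003] t[0.0, 0.0, -0.065], s[0.091, 0.039, 0.002] t[0.0, 0.0, -0.065], s[0.09, 0.042, 0.002] t[0.0, 0.0, -0.065], s[0.088, 0.045, 0.003] t[0.0, 0.0, -0.065], s[0.087, 0.048, 0.002] t[0.0, 0.0, -0.065]
call 3: s[0.042, 0.025, 0.001] t[0.0, 0.0, -0.032], s[0.017, 0.015, 0.025] t[0.0, 0.0, 0.0], s[0.035, 0.031, 0.05] t[0.0, 0.0, 0.0], s[0.017, 0.015, 0.025] t[0.0, 0.0, 0.0], s[0.0, 0.0, 0.028] t[0.0, 0.0, 0.0]
call 4: s[0.0, 0.0, 0.056] t[0.0, 0.0, 0.0], s[0.0, 0.0, 0.056] t[0.0, 0.0, 0.0], s[0.0, 0.0, 0.027] t[0.0, 0.0, 0.0]
```

Emit:
arm_command(motion=[{"slide": [0, 0, -0.047], "turn": [0, 0, 0]}, {"slide": [0, 0, -0.093], "turn": [0, 0, 0]}, {"slide": [0, 0, -0.093], "turn": [0, 0, 0]}, {"slide": [0, 0, -0.046], "turn": [0, 0, 0]}, {"slide": [0.049, 0.01, 0], "turn": [0, 0, -0.032]}])

```text
t: 8.3
tool_pos: [0.6056, 0.2736, 0.3247]
orientation: [-2.056, 2.359, -0.011]
force: [0.5, 0.2, -0.1]
opening: 0.0791
```

Emit:
arm_command(motion=[{"slide": [0.096, 0.02, 0.002], "turn": [0, 0, -0.065]}, {"slide": [0.096, 0.024, 0.002], "turn": [0, 0, -0.065]}, {"slide": [0.096, 0.027, 0.002], "turn": [0, 0, -0.065]}, {"slide": [0.094, 0.031, 0.002], "turn": [0, 0, -0.065]}, {"slide": [0.093, 0.033, 0.002], "turn": [0, 0, -0.065]}], gripper=100)

```text
t: 8.72
tool_pos: [0.5346, 0.0838, 0.3133]
orientation: [-2.249, 2.193, -0.006]
force: [1.1, -0.5, 0.6]
opening: 0.0928
```

Emit:
arm_command(motion=[{"slide": [0.092, 0.036, 0.002], "turn": [0, 0, -0.065]}, {"slide": [0.091, 0.039, 0.002], "turn": [0, 0, -0.065]}, {"slide": [0.09, 0.042, 0.002], "turn": [0, 0, -0.065]}, {"slide": [0.088, 0.045, 0.002], "turn": [0, 0, -0.065]}, {"slide": [0.087, 0.048, 0.002], "turn": [0, 0, -0.065]}])

```text
t: 9.13
tool_pos: [0.4667, -0.1023, 0.3097]
orientation: [-2.419, 2.003, -0.007]
force: [1.1, 0.1, 0.1]
opening: 0.0929
```

Emit:
arm_command(motion=[{"slide": [0.042, 0.025, 0.001], "turn": [0, 0, -0.032]}, {"slide": [0.017, 0.015, 0.025], "turn": [0, 0, 0]}, {"slide": [0.035, 0.031, 0.04], "turn": [0, 0, 0]}, {"slide": [0.017, 0.015, 0.015], "turn": [0, 0, 0]}, {"slide": [0, 0, 0], "turn": [0, 0, 0]}])

```text
t: 9.55
tool_pos: [0.4413, -0.1514, 0.2748]
orientation: [2.431, -1.988, -0.001]
force: [0.1, 0.8, -1.0]
opening: 0.093
```

```bash
python3 mv.py "[(.4415,-.152,.034,-1.37,.03)]"; python3 - <<'E'
from h import *
from plant import robot
c=robot.read_camera("top");cv2.imwrite("pics/top9.png",cv2.resize(c["pixels"][100:320,60:460],None,fx=2,fy=2,interpolation=2))
mk=nonwood(c["pixels"])
c=robot.read_camera("side");cv2.imwrite("pics/side9.png",c["pixels"])
E
```

```text
t 9.55 grasp pt [ 0.4411 -0.1515  0.1078] theta -1.371 open 0.093 F [ 0.1  0.8 -1. ]
-- wp (0.4415, -0.152, 0.034, -1.37, 0.03) ends at row 4
call 0: s[0.0, 0.0, 0.031] t[0.0, 0.0, 0.0], s[0.001, 0.0, 0.061] t[0.001, 0.0, -0.001], s[0.0, 0.0, 0.062] t[0.001, -0.001, 0.0], s[0.0, 0.0, 0.03] t[0.0, 0.0, 0.0]
```

View pics/top9.png

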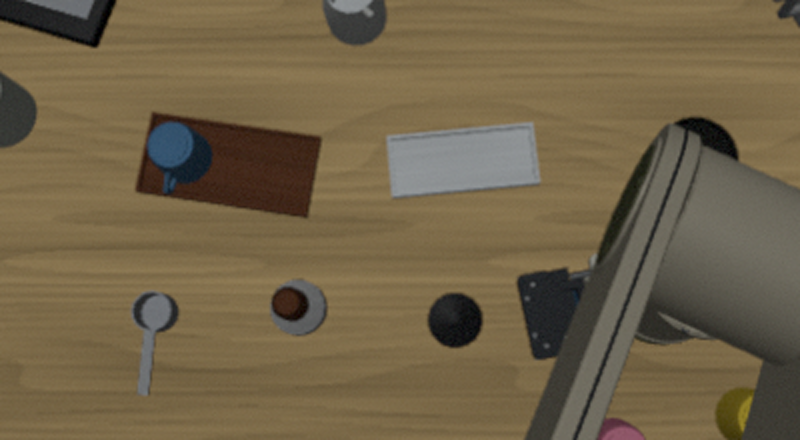

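View pics/side9.png

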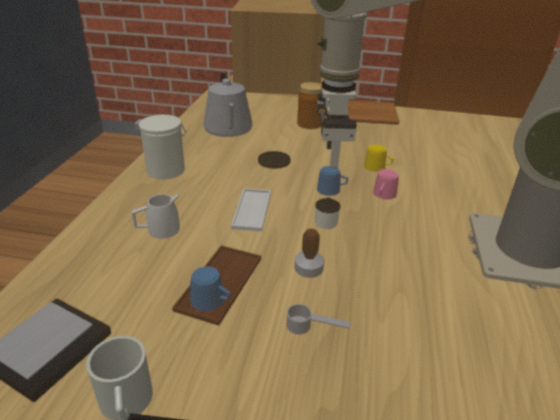

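Emit:
arm_command(motion=[{"slide": [0, 0, 0.031], "turn": [0, 0, 0]}, {"slide": [0.001, 0, 0.061], "turn": [0, 0, 0]}, {"slide": [0, 0, 0.062], "turn": [0, 0, 0]}, {"slide": [0, 0, 0.03], "turn": [0, 0, 0]}, {"slide": [0, 0, 0], "turn": [0, 0, 0]}])

```text
t: 10.07
tool_pos: [0.4423, -0.1501, 0.2012]
orientation: [2.435, -1.985, -0.001]
force: [-0.6, 0.4, 0.1]
opening: 0.0928
```

Emit:
arm_command(motion=[{"slide": [0, 0, 0], "turn": [0, 0, 0]}, {"slide": [0, 0, 0], "turn": [0, 0, 0]}, {"slide": [0, 0, 0], "turn": [0, 0, 0]}, {"slide": [0, 0, 0], "turn": [0, 0, 0]}, {"slide": [0, 0, 0], "turn": [0, 0, 0]}], gripper=0, grip_force=15)

```text
t: 10.48
tool_pos: [0.4435, -0.1519, 0.2047]
orientation: [-2.433, 1.986, -0.008]
force: [-0.0, -0.9, 0.1]
opening: 0.0647
```

Emit:
arm_command(motion=[{"slide": [0, 0, 0], "turn": [0, 0, 0]}, {"slide": [0, 0, 0], "turn": [0, 0, 0]}, {"slide": [0, 0, 0], "turn": [0, 0, 0]}, {"slide": [0, 0, 0], "turn": [0, 0, 0]}, {"slide": [0, 0, 0], "turn": [0, 0, 0]}])

```text
t: 10.9
tool_pos: [0.4432, -0.1519, 0.2042]
orientation: [-2.433, 1.986, -0.007]
force: [-0.6, 1.3, 5.4]
opening: 0.0564
```

```bash
python3 mv.py "[(.4415,-.152,.15,-1.37,.04),(.5943,.1896,.15,-1.727),(.5943,.1896,.055,-1.727,.035)]"; python3 - <<'E'
from h import *
from plant import robot
c=robot.read_camera("side");cv2.imwrite("pics/side10.png",cv2.resize(c["pixels"][90:290,160:420],None,fx=3,fy=3,interpolation=2))
E
```

```text
t 10.9 grasp pt [ 0.4439 -0.1523  0.0372] theta -1.369 open 0.0564 F [-0.6  1.3  5.4]
-- wp (0.4415, -0.152, 0.15, -1.37, 0.04) ends at row 4
-- wp (0.5943, 0.1896, 0.15, -1.727) ends at row 15
-- wp (0.5943, 0.1896, 0.055, -1.727, 0.035) ends at row 19
call 0: s[0.0, 0.001, -0.047] t[-0.001, -0.001, 0.0], s[0.0, 0.001, -0.094] t[-0.002, -0.002, 0.001], s[0.0, 0.001, -0.094] t[-0.002, -0.002, 0.001], s[0.0, 0.001, -0.047] t[-0.001, -0.001, 0.0], s[-0.038, -0.027, 0.0] t[0.0, 0.0, 0.036]
call 1: s[-0.077, -0.053, 0.0] t[0.0, 0.0, 0.071], s[-0.079, -0.051, 0.0] t[0.0, 0.0, 0.071], s[-0.081, -0.047, 0.0] t[0.0, 0.0, 0.072], s[-0.082, -0.045, 0.0] t[0.0, 0.0, 0.071], s[-0.084, -0.041, 0.0] t[0.0, 0.0, 0.072]
call 2: s[-0.085, -0.039, 0.0] t[0.0, 0.0, 0.071], s[-0.087, -0.036, 0.0] t[0.0, 0.0, 0.071], s[-0.087, -0.032, 0.0] t[0.0, 0.0, 0.072], s[-0.089, -0.029, 0.0] t[0.0, 0.0, 0.071], s[-0.045, -0.013, 0.0] t[0.0, 0.0, 0.036]
call 3: s[0.0, 0.0, 0.04] t[0.0, 0.0, 0.0], s[0.0, 0.0, 0.079] t[0.0, 0.0, 0.0], s[0.0, 0.0, 0.079] t[0.0, 0.0, 0.0], s[0.0, 0.0, 0.04] t[0.0, 0.0, 0.0]
```

View pics/side10.png

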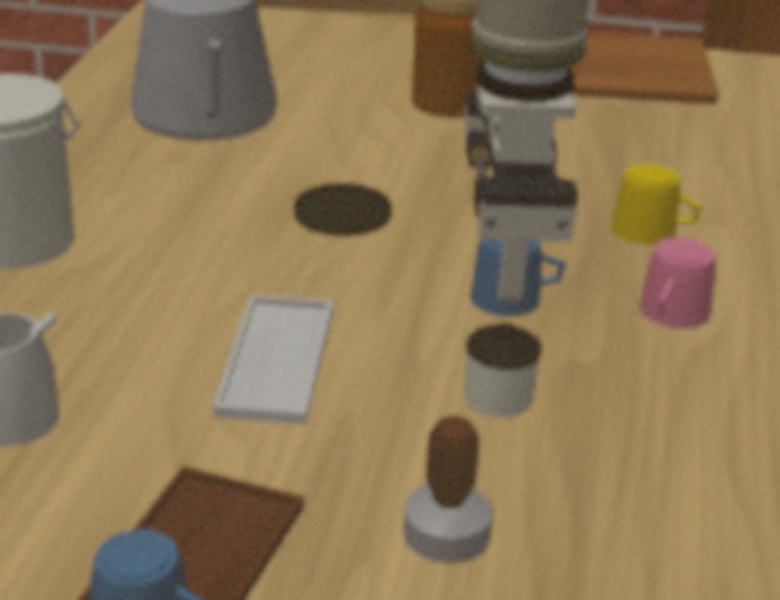

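Emit:
arm_command(motion=[{"slide": [0, 0, -0.03], "turn": [0, 0, 0]}, {"slide": [0, 0, -0.08], "turn": [0, 0, 0]}, {"slide": [0, 0, -0.094], "turn": [0, 0, 0]}, {"slide": [0, 0, -0.075], "turn": [0, 0, 0]}, {"slide": [-0.038, -0.025, 0], "turn": [0, 0, 0.036]}])

```text
t: 11.37
tool_pos: [0.4509, -0.137, 0.3222]
orientation: [-2.413, 2.009, -0.022]
force: [1.4, -0.2, -0.2]
opening: 0.0562
```

Emit:
arm_command(motion=[{"slide": [-0.077, -0.053, 0], "turn": [0, 0, 0.071]}, {"slide": [-0.079, -0.051, 0], "turn": [0, 0, 0.071]}, {"slide": [-0.081, -0.047, 0], "turn": [0, 0, 0.072]}, {"slide": [-0.082, -0.045, 0], "turn": [0, 0, 0.071]}, {"slide": [-0.084, -0.041, 0], "turn": [0, 0, 0.072]}])

```text
t: 11.78
tool_pos: [0.5258, 0.038, 0.3147]
orientation: [-2.225, 2.218, -0.005]
force: [0.8, -0.2, -0.7]
opening: 0.0565
```

Emit:
arm_command(motion=[{"slide": [-0.085, -0.039, 0], "turn": [0, 0, 0.071]}, {"slide": [-0.087, -0.036, 0], "turn": [0, 0, 0.071]}, {"slide": [-0.087, -0.032, 0], "turn": [0, 0, 0.072]}, {"slide": [-0.089, -0.029, 0], "turn": [0, 0, 0.071]}, {"slide": [-0.045, -0.013, 0], "turn": [0, 0, 0.036]}])

```text
t: 12.2
tool_pos: [0.5948, 0.1937, 0.3142]
orientation: [-2.042, 2.386, -0.004]
force: [0.7, -0.9, -1.0]
opening: 0.0565
```

Emit:
arm_command(motion=[{"slide": [0, 0, 0], "turn": [0, 0, 0]}, {"slide": [0, 0, 0], "turn": [0, 0, 0]}, {"slide": [0, 0, 0.05], "turn": [0, 0, 0]}, {"slide": [0, 0, 0.05], "turn": [0, 0, 0]}, {"slide": [0, 0, 0], "turn": [0, 0, 0]}])

```text
t: 12.62
tool_pos: [0.5923, 0.1881, 0.27]
orientation: [2.037, -2.383, 0.0]
force: [-0.2, -0.2, -2.6]
opening: 0.0565
```

```bash
python3 mv.py "[(.5943,.1896,.048,-1.727,.03)]"; python3 - <<'E'
from h import *
from plant import robot
c=robot.read_camera("side");cv2.imwrite("pics/side11.png",cv2.resize(c["pixels"][150:350,120:380],None,fx=3,fy=3,interpolation=2))
E
```

```text
t 12.62 grasp pt [0.5915 0.1874 0.103 ] theta -1.727 open 0.0565 F [-0.2 -0.2 -2.6]
-- wp (0.5943, 0.1896, 0.048, -1.727, 0.03) ends at row 3
call 0: s[-0.001, -0.001, 0.034] t[0.002, -0.002, 0.0], s[-0.003, -0.003, 0.069] t[0.004, -0.005, 0.0], s[-0.001, -0.001, 0.035] t[0.002, -0.003, 0.0]
```

View pics/side11.png

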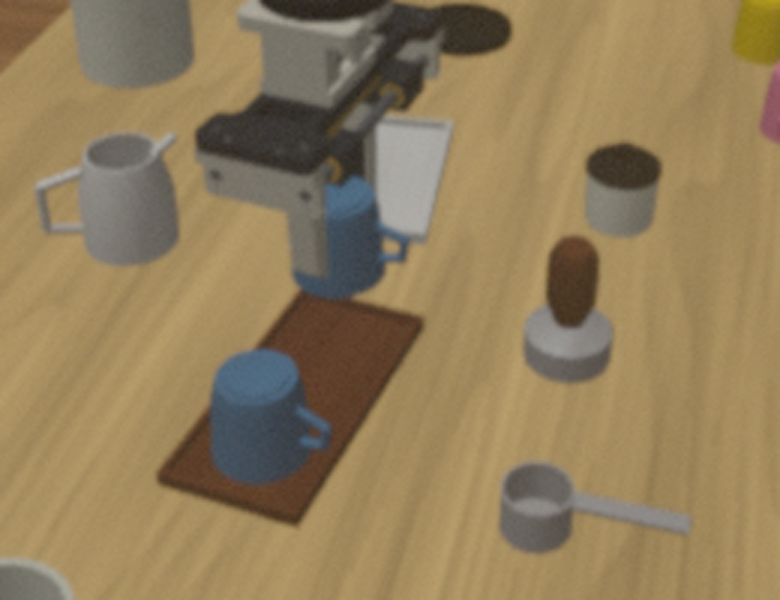

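Emit:
arm_command(motion=[{"slide": [-0.001, -0.001, 0.034], "turn": [0, 0, 0]}, {"slide": [-0.003, -0.002, 0.069], "turn": [0, 0, 0]}, {"slide": [0, 0, 0.034], "turn": [0, 0, 0]}, {"slide": [0, 0, 0], "turn": [0, 0, 0]}, {"slide": [0, 0, 0], "turn": [0, 0, 0]}])

```text
t: 13.08
tool_pos: [0.5955, 0.1909, 0.2193]
orientation: [2.041, -2.386, 0.004]
force: [0.7, 0.1, -0.8]
opening: 0.0566
```

Emit:
arm_command(motion=[{"slide": [0, 0, 0.008], "turn": [0, 0, 0]}, {"slide": [0, 0, 0.006], "turn": [0, 0, 0]}, {"slide": [0, 0, 0.002], "turn": [0, 0, 0]}, {"slide": [0, 0, 0], "turn": [0, 0, 0]}, {"slide": [0, 0, 0], "turn": [0, 0, 0]}])

```text
t: 13.5
tool_pos: [0.5961, 0.1913, 0.2142]
orientation: [-2.042, 2.386, -0.006]
force: [-0.3, -0.7, -0.6]
opening: 0.0563
```

```bash
python3 - <<'E'
from h import *
from plant import robot
for k in range(3):
    c=robot.read_camera("side");s=robot.read_state();print(s["tool_pos"].round(4),s["force"].round(1))
cv2.imwrite("pics/side12.png",cv2.resize(c["pixels"][200:340,140:320],None,fx=4,fy=4,interpolation=2))
E
```

```text
[0.5961 0.1913 0.2142] [ 0.5 -0.3 -1.3]
[0.5961 0.1913 0.2141] [ 0.7  0.8 -1.9]
[0.5961 0.1913 0.214 ] [-0.5 -0.5 -0.8]
```

View pics/side12.png

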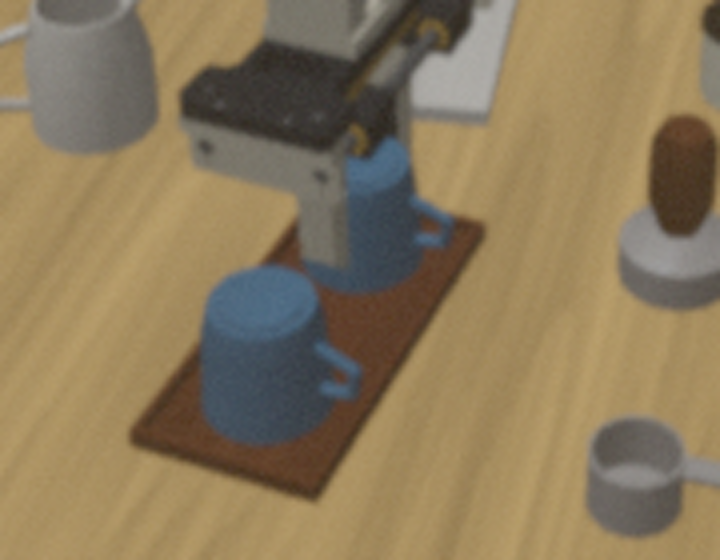

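Emit:
arm_command(motion=[{"slide": [0, 0, 0.006], "turn": [0, 0, 0]}, {"slide": [0, 0, 0.004], "turn": [0, 0, 0]}, {"slide": [0, 0, 0.003], "turn": [0, 0, 0]}, {"slide": [0, 0, 0], "turn": [0, 0, 0]}, {"slide": [0, 0, 0], "turn": [0, 0, 0]}])

```text
t: 14.07
tool_pos: [0.5959, 0.1913, 0.2084]
orientation: [-2.042, 2.386, -0.005]
force: [-0.2, 0.3, -1.5]
opening: 0.0568
```

Emit:
arm_command(motion=[{"slide": [0, 0, 0.002], "turn": [0, 0, 0]}, {"slide": [0, 0, 0.002], "turn": [0, 0, 0]}, {"slide": [0, 0, 0.001], "turn": [0, 0, 0]}, {"slide": [0, 0, 0], "turn": [0, 0, 0]}, {"slide": [0, 0, 0], "turn": [0, 0, 0]}])

```text
t: 14.48
tool_pos: [0.5961, 0.1913, 0.2082]
orientation: [-2.042, 2.386, -0.006]
force: [-8.5, -1.6, 14.1]
opening: 0.0565
```

```bash
python3 - <<'E'
from h import *
from plant import robot
for k in range(3):
    c=robot.read_camera("side");s=robot.read_state();print(s["tool_pos"].round(4),s["force"].round(1))
E
```

```text
[0.596  0.1913 0.2082] [-8.3 -2.3 12.1]
[0.596  0.1913 0.2082] [-8.2 -1.8 12.7]
[0.596  0.1913 0.2082] [-7.9 -1.9 14.2]
```

Emit:
arm_command(motion=[{"slide": [0, 0, -0.002], "turn": [0, 0, 0]}, {"slide": [0, 0, -0.001], "turn": [0, 0, 0]}, {"slide": [0, 0, 0], "turn": [0, 0, 0]}, {"slide": [0, 0, 0], "turn": [0, 0, 0]}, {"slide": [0, 0, 0], "turn": [0, 0, 0]}])

```text
t: 15.05
tool_pos: [0.5961, 0.1913, 0.2082]
orientation: [-2.042, 2.386, -0.006]
force: [-2.6, 0.3, 6.5]
opening: 0.0565
```

```bash
python3 - <<'E'
from h import *
from plant import robot
for k in range(2):
    c=robot.read_camera("side");s=robot.read_state();print(s["tool_pos"].round(4),s["force"].round(1))
cv2.imwrite("pics/side13.png",cv2.resize(c["pixels"][200:340,140:320],None,fx=4,fy=4,interpolation=2))
E
```

```text
[0.5962 0.1913 0.2083] [-2.7 -0.6  6.4]
[0.5962 0.1913 0.2083] [-2.4 -0.9  6.9]
```

View pics/side13.png

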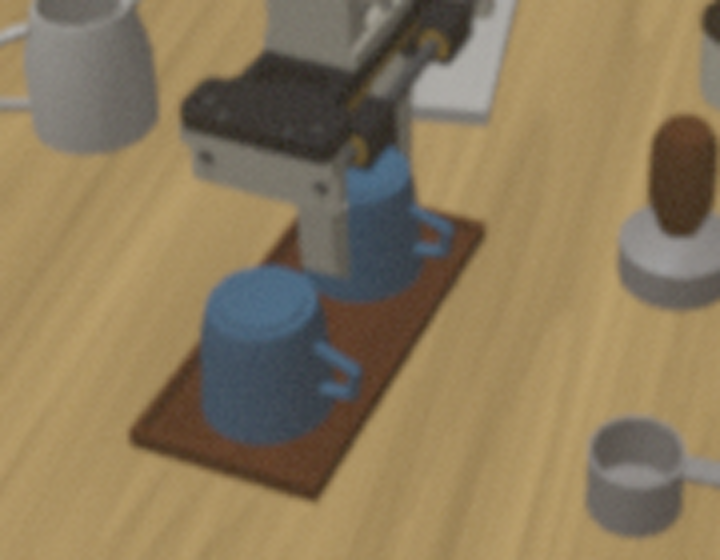

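Emit:
arm_command(motion=[{"slide": [0, 0, 0], "turn": [0, 0, 0]}, {"slide": [0, 0, 0], "turn": [0, 0, 0]}, {"slide": [0, 0, 0], "turn": [0, 0, 0]}, {"slide": [0, 0, 0], "turn": [0, 0, 0]}, {"slide": [0, 0, 0], "turn": [0, 0, 0]}], gripper=82)

```text
t: 15.57
tool_pos: [0.5959, 0.1912, 0.2074]
orientation: [-2.042, 2.387, -0.005]
force: [-0.4, 0.0, 2.0]
opening: 0.0759
```

```bash
python3 mv.py "[(.5955,.191,.12,-1.727,.04),(.52,.24,.145,-.15),(.44,.310,.13,1.51)]"
```

```text
t 15.57 grasp pt [0.5963 0.1909 0.0404] theta -1.726 open 0.0759 F [-0.4  0.   2. ]
-- wp (0.5955, 0.191, 0.12, -1.727, 0.04) ends at row 3
-- wp (0.52, 0.24, 0.145, -0.15) ends at row 18
-- wp (0.44, 0.31, 0.13, 1.51) ends at row 34
call 0: s[0.0, 0.0, -0.05] t[-0.001, -0.001, 0.0], s[0.001, 0.0, -0.099] t[-0.003, -0.002, 0.001], s[0.0, 0.001, -0.05] t[-0.002, 0.0, 0.001], s[-0.003, 0.007, -0.002] t[0.0, 0.0, -0.113], s[-0.008, 0.015, -0.005] t[0.0, 0.0, -0.225]
call 1: s[-0.009, 0.013, -0.004] t[0.0, 0.0, -0.225], s[-0.01, 0.012, -0.005] t[0.0, 0.0, -0.226], s[-0.012, 0.011, -0.004] t[0.0, 0.0, -0.225], s[-0.012, 0.01, -0.005] t[0.0, 0.0, -0.225], s[-0.014, 0.008, -0.004] t[0.0, 0.0, -0.225]
call 2: s[-0.015, 0.006, -0.004] t[0.0, 0.0, -0.226], s[-0.015, 0.005, -0.005] t[0.0, 0.0, -0.225], s[-0.016, 0.003, -0.004] t[0.0, 0.0, -0.225], s[-0.016, 0.002, -0.005] t[0.0, 0.0, -0.226], s[-0.016, -0.001, -0.004] t[0.0, 0.0, -0.225]
call 3: s[-0.016, -0.002, -0.005] t[0.0, 0.0, -0.225], s[-0.015, -0.004, -0.004] t[0.0, 0.0, -0.225], s[-0.008, -0.003, -0.003] t[0.0, 0.0, -0.113], s[-0.007, -0.005, 0.001] t[0.0, 0.0, -0.111], s[-0.015, -0.01, 0.003] t[0.0, 0.0, -0.221]
call 4: s[-0.013, -0.012, 0.002] t[0.0, 0.0, -0.221], s[-0.012, -0.013, 0.003] t[0.0, 0.0, -0.222], s[-0.01, -0.015, 0.002] t[0.0, 0.0, -0.221], s[-0.008, -0.015, 0.003] t[0.0, 0.0, -0.221], s[-0.007, -0.017, 0.002] t[0.0, 0.0, -0.222]
call 5: s[-0.005, -0.017, 0.003] t[0.0, 0.0, -0.221], s[-0.003, -0.017, 0.003] t[0.0, 0.0, -0.221], s[-0.001, -0.018, 0.002] t[0.0, 0.0, -0.222], s[0.001, -0.018, 0.003] t[0.0, 0.0, -0.221], s[0.002, -0.017, 0.002] t[0.0, 0.0, -0.221]
call 6: s[0.005, -0.017, 0.003] t[0.0, 0.0, -0.222], s[0.007, -0.017, 0.002] t[0.0, 0.0, -0.221], s[0.008, -0.015, 0.003] t[0.0, 0.0, -0.221], s[0.005, -0.007, 0.001] t[0.0, 0.0, -0.111]
```

Emit:
arm_command(motion=[{"slide": [0, 0, -0.05], "turn": [0, 0, 0]}, {"slide": [0, 0, -0.099], "turn": [0, 0, 0]}, {"slide": [0, 0, -0.05], "turn": [0, 0, 0]}, {"slide": [-0.003, 0.007, -0.002], "turn": [0, 0, -0.113]}, {"slide": [-0.008, 0.015, -0.005], "turn": [0, 0, -0.225]}])

```text
t: 15.98
tool_pos: [0.5886, 0.1967, 0.2926]
orientation: [-2.235, 2.202, -0.009]
force: [0.1, -0.5, -1.2]
opening: 0.0764
```

Emit:
arm_command(motion=[{"slide": [-0.009, 0.013, -0.004], "turn": [0, 0, -0.225]}, {"slide": [-0.01, 0.012, -0.005], "turn": [0, 0, -0.225]}, {"slide": [-0.012, 0.011, -0.004], "turn": [0, 0, -0.225]}, {"slide": [-0.012, 0.01, -0.005], "turn": [0, 0, -0.225]}, {"slide": [-0.014, 0.008, -0.004], "turn": [0, 0, -0.225]}], gripper=90)

```text
t: 16.4
tool_pos: [0.5605, 0.2142, 0.2988]
orientation: [2.765, -1.491, 0.005]
force: [0.1, 0.6, 1.0]
opening: 0.0835
```

Emit:
arm_command(motion=[{"slide": [-0.015, 0.006, -0.004], "turn": [0, 0, -0.225]}, {"slide": [-0.015, 0.005, -0.005], "turn": [0, 0, -0.225]}, {"slide": [-0.016, 0.003, -0.004], "turn": [0, 0, -0.225]}, {"slide": [-0.016, 0.002, -0.005], "turn": [0, 0, -0.225]}, {"slide": [-0.016, 0, -0.004], "turn": [0, 0, -0.225]}])

```text
t: 16.82
tool_pos: [0.5334, 0.2315, 0.3075]
orientation: [3.069, -0.665, 0.005]
force: [0.6, -0.4, -0.8]
opening: 0.0836
```

Emit:
arm_command(motion=[{"slide": [-0.016, -0.002, -0.005], "turn": [0, 0, -0.225]}, {"slide": [-0.015, -0.004, -0.004], "turn": [0, 0, -0.225]}, {"slide": [-0.008, -0.003, -0.003], "turn": [0, 0, -0.113]}, {"slide": [-0.007, -0.005, 0], "turn": [0, 0, -0.111]}, {"slide": [-0.015, -0.01, 0.003], "turn": [0, 0, -0.22]}])

```text
t: 17.23
tool_pos: [0.5123, 0.2468, 0.3113]
orientation: [3.139, 0.026, 0.006]
force: [0.0, 0.7, 0.4]
opening: 0.0838
```

Emit:
arm_command(motion=[{"slide": [-0.013, -0.012, 0.002], "turn": [0, 0, -0.22]}, {"slide": [-0.012, -0.013, 0.003], "turn": [0, 0, -0.22]}, {"slide": [-0.01, -0.015, 0.002], "turn": [0, 0, -0.22]}, {"slide": [-0.008, -0.015, 0.003], "turn": [0, 0, -0.22]}, {"slide": [-0.007, -0.017, 0.002], "turn": [0, 0, -0.22]}])

```text
t: 17.65
tool_pos: [0.4853, 0.2707, 0.3058]
orientation: [3.012, 0.883, 0.003]
force: [0.7, 1.1, 0.3]
opening: 0.0836
```

Emit:
arm_command(motion=[{"slide": [-0.005, -0.017, 0.003], "turn": [0, 0, -0.22]}, {"slide": [-0.003, -0.017, 0.003], "turn": [0, 0, -0.22]}, {"slide": [-0.001, -0.018, 0.002], "turn": [0, 0, -0.22]}, {"slide": [0.001, -0.018, 0.003], "turn": [0, 0, -0.22]}, {"slide": [0.002, -0.017, 0.002], "turn": [0, 0, -0.22]}])

```text
t: 18.07
tool_pos: [0.4587, 0.294, 0.3005]
orientation: [2.659, 1.668, 0.002]
force: [-0.9, -1.0, -0.1]
opening: 0.0837
```

```bash
python3 mv.py "[(.44,.310,.10,1.51)]"; python3 - <<'E'
from h import *
from plant import robot
c=robot.read_camera("side");cv2.imwrite("pics/side14.png",cv2.resize(c["pixels"][180:380,130:390],None,fx=3,fy=3,interpolation=2))
c=robot.read_camera("top");cv2.imwrite("pics/top14.png",cv2.resize(c["pixels"][120:320,80:340],None,fx=3,fy=3,interpolation=2))
E
```

```text
t 18.07 grasp pt [0.4591 0.2936 0.1335] theta 1.12 open 0.0837 F [-0.9 -1.  -0.1]
-- wp (0.44, 0.31, 0.1, 1.51) ends at row 5
call 0: s[0.002, -0.007, 0.01] t[0.001, 0.0, -0.097], s[0.005, -0.015, 0.021] t[0.001, 0.001, -0.195], s[0.006, -0.014, 0.021] t[0.002, 0.001, -0.195], s[0.007, -0.014, 0.021] t[0.002, 0.0, -0.195], s[0.005, -0.006, 0.011] t[0.0, 0.001, -0.097]
```

View pics/side14.png

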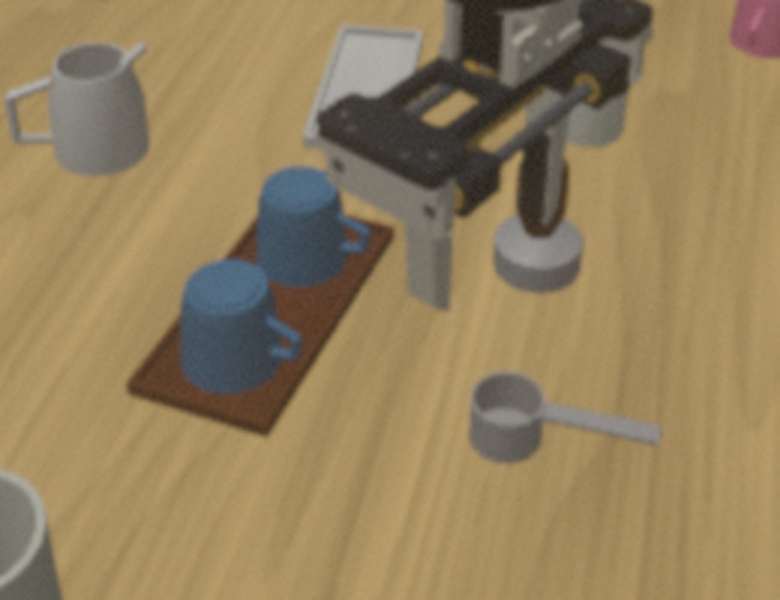

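View pics/top14.png

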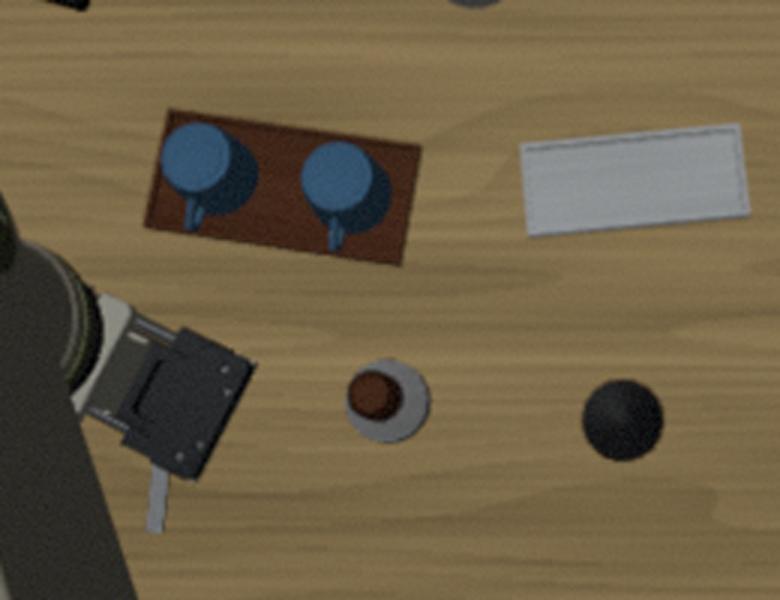

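Emit:
arm_command(motion=[{"slide": [0.002, -0.007, 0.01], "turn": [0, 0, -0.097]}, {"slide": [0.005, -0.015, 0.021], "turn": [0, 0, -0.195]}, {"slide": [0.006, -0.014, 0.021], "turn": [0, 0, -0.195]}, {"slide": [0.007, -0.014, 0.021], "turn": [0, 0, -0.195]}, {"slide": [0.005, -0.006, 0.011], "turn": [0, 0, -0.097]}])

```text
t: 18.58
tool_pos: [0.4401, 0.3099, 0.2659]
orientation: [2.29, 2.146, -0.001]
force: [0.1, 0.2, 0.3]
opening: 0.0841
```

Emit:
arm_command(motion=[{"slide": [0, 0, 0], "turn": [0, 0, 0]}, {"slide": [0, 0, 0.02], "turn": [0, 0, 0]}, {"slide": [0, 0, 0.04], "turn": [0, 0, 0]}, {"slide": [0, 0, 0.02], "turn": [0, 0, 0]}, {"slide": [0, 0, 0], "turn": [0, 0, 0]}])

```text
t: 19.0
tool_pos: [0.4401, 0.3092, 0.2328]
orientation: [2.295, 2.141, -0.004]
force: [0.1, -0.1, -0.6]
opening: 0.0839
```

```bash
python3 mv.py "[(.44,.310,.029,1.51,.025)]"; python3 - <<'E'
from h import *
from plant import robot
c=robot.read_camera("side");cv2.imwrite("pics/side15.png",cv2.resize(c["pixels"][200:380,180:400],None,fx=3,fy=3,interpolation=2))
c=robot.read_camera("top");cv2.imwrite("pics/top15.png",cv2.resize(c["pixels"][120:320,80:340],None,fx=3,fy=3,interpolation=2))
E
```

```text
t 19.0 grasp pt [0.44   0.3085 0.0658] theta 1.502 open 0.0839 F [ 0.1 -0.1 -0.6]
-- wp (0.44, 0.31, 0.029, 1.51, 0.025) ends at row 3
call 0: s[0.001, 0.0, 0.023] t[0.0, 0.002, -0.004], s[0.001, 0.0, 0.046] t[0.0, 0.004, -0.009], s[0.0, 0.0, 0.023] t[0.0, 0.002, -0.004]
```

View pics/side15.png

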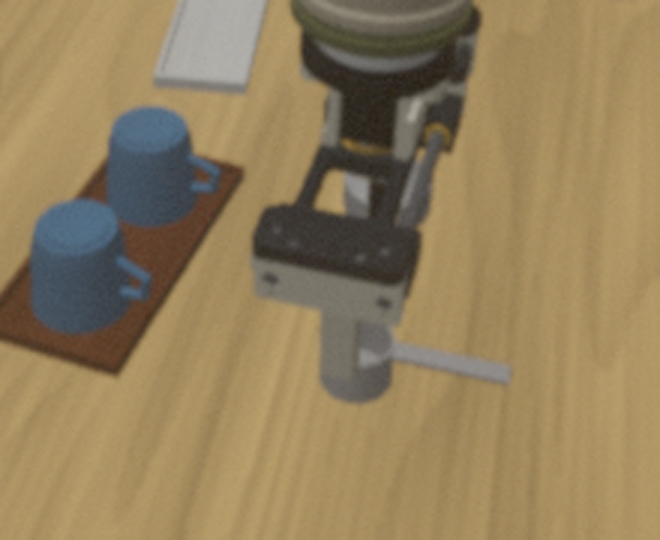

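Emit:
arm_command(motion=[{"slide": [0.001, 0, 0.023], "turn": [0, 0, -0.004]}, {"slide": [0.001, 0, 0.044], "turn": [0, 0, -0.008]}, {"slide": [0, 0, 0.023], "turn": [0, 0, -0.004]}, {"slide": [0, 0, 0], "turn": [0, 0, 0]}, {"slide": [0, 0, 0], "turn": [0, 0, 0]}])

```text
t: 19.52
tool_pos: [0.4405, 0.3105, 0.1984]
orientation: [2.283, 2.153, -0.002]
force: [-0.4, 0.8, 0.0]
opening: 0.0837
```

Emit:
arm_command(motion=[{"slide": [0, 0, 0], "turn": [0, 0, 0]}, {"slide": [0, 0, 0], "turn": [0, 0, 0]}, {"slide": [0, 0, 0], "turn": [0, 0, 0]}, {"slide": [0, 0, 0], "turn": [0, 0, 0]}, {"slide": [0, 0, 0], "turn": [0, 0, 0]}], gripper=0, grip_force=12)

```text
t: 19.93
tool_pos: [0.441, 0.3108, 0.1995]
orientation: [2.283, 2.153, 0.002]
force: [0.7, -0.9, 1.4]
opening: 0.0548
```

Emit:
arm_command(motion=[{"slide": [0, 0, 0], "turn": [0, 0, 0]}, {"slide": [0, 0, 0], "turn": [0, 0, 0]}, {"slide": [0, 0, 0], "turn": [0, 0, 0]}, {"slide": [0, 0, 0], "turn": [0, 0, 0]}, {"slide": [0, 0, 0], "turn": [0, 0, 0]}])

```text
t: 20.35
tool_pos: [0.4409, 0.3107, 0.1991]
orientation: [2.283, 2.153, 0.001]
force: [-0.1, 0.0, 1.6]
opening: 0.0417
```

```bash
python3 mv.py "[(.44,.310,.08,1.51,.04)]"; python3 - <<'E'
from h import *
from plant import robot
c=robot.read_camera("side");cv2.imwrite("pics/side16.png",cv2.resize(c["pixels"][200:380,180:400],None,fx=3,fy=3,interpolation=2))
E
```

```text
t 20.35 grasp pt [0.4413 0.3103 0.0321] theta 1.513 open 0.0417 F [-0.1  0.   1.6]
-- wp (0.44, 0.31, 0.08, 1.51, 0.04) ends at row 3
call 0: s[-0.001, 0.0, -0.03] t[0.002, 0.001, 0.001], s[0.0, -0.001, -0.06] t[0.003, 0.002, 0.003], s[-0.001, -0.001, -0.03] t[0.001, 0.001, 0.001]
```

View pics/side16.png

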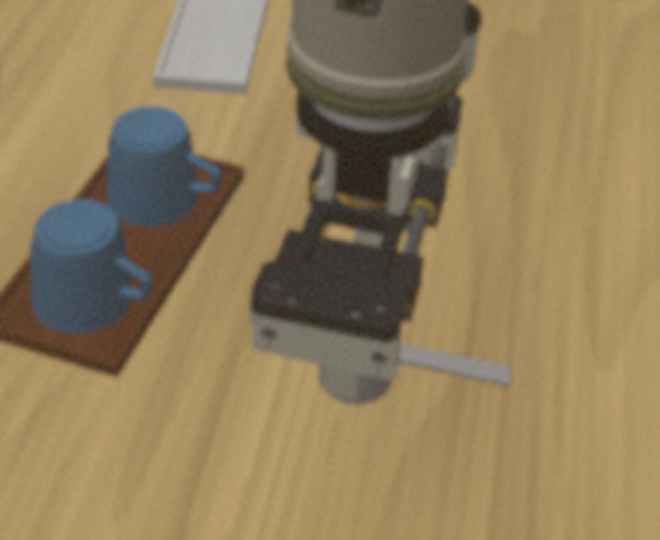

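Emit:
arm_command(motion=[{"slide": [0, 0, -0.02], "turn": [0, 0, 0]}, {"slide": [0, 0, -0.06], "turn": [0, 0, 0]}, {"slide": [0, 0, -0.09], "turn": [0, 0, 0]}, {"slide": [0, 0, -0.09], "turn": [0, 0, 0]}, {"slide": [0, 0, -0.03], "turn": [0, 0, 0]}])

```text
t: 20.82
tool_pos: [0.4417, 0.3117, 0.3214]
orientation: [2.281, 2.152, 0.012]
force: [1.3, 0.7, -0.5]
opening: 0.0416
```

```bash
python3 mv.py "[(.6084,-.0444,.145,.097)]"; python3 - <<'E'
from h import *
from plant import robot
c=robot.read_camera("side");cv2.imwrite("pics/side17.png",cv2.resize(c["pixels"][150:380,160:420],None,fx=2.6,fy=2.6,interpolation=2))
E
```

```text
t 20.82 grasp pt [0.4433 0.3119 0.1544] theta 1.513 open 0.0416 F [ 1.3  0.7 -0.5]
-- wp (0.6084, -0.0444, 0.145, 0.097) ends at row 14
call 0: s[-0.033, 0.018, 0.001] t[0.0, -0.001, 0.109], s[-0.065, 0.04, 0.002] t[0.001, -0.001, 0.218], s[-0.059, 0.046, 0.002] t[0.001, -0.001, 0.217], s[-0.055, 0.052, 0.002] t[0.001, -0.002, 0.218], s[-0.048, 0.058, 0.002] t[0.001, -0.001, 0.218]
call 1: s[-0.042, 0.064, 0.002] t[0.001, -0.001, 0.218], s[-0.035, 0.067, 0.002] t[0.001, -0.002, 0.218], s[-0.027, 0.07, 0.002] t[0.001, -0.001, 0.217], s[-0.019, 0.073, 0.002] t[0.001, -0.001, 0.218], s[-0.011, 0.075, 0.002] t[0.001, -0.001, 0.218]
call 2: s[-0.003, 0.076, 0.002] t[0.001, -0.002, 0.218], s[0.005, 0.075, 0.002] t[0.001, -0.001, 0.217], s[0.013, 0.075, 0.002] t[0.001, -0.001, 0.218], s[0.011, 0.036, 0.001] t[0.0, -0.001, 0.109]
```

View pics/side17.png

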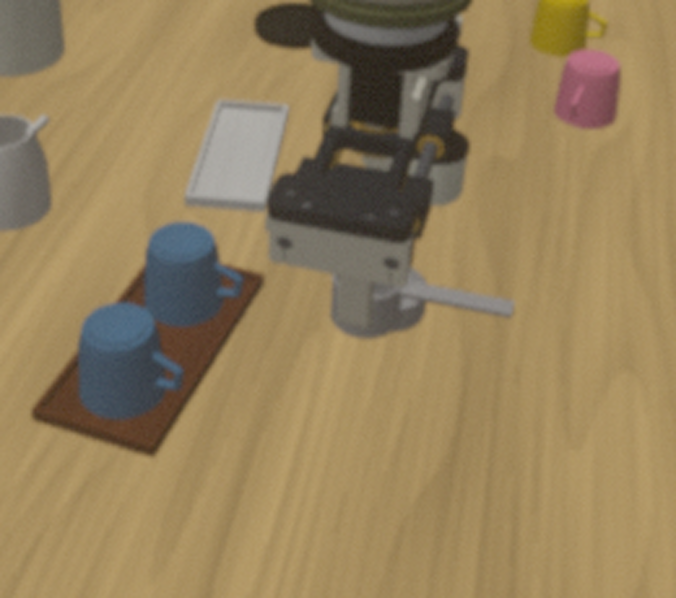

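Emit:
arm_command(motion=[{"slide": [-0.033, 0.018, 0], "turn": [0, 0, 0.109]}, {"slide": [-0.065, 0.04, 0.001], "turn": [0, 0, 0.218]}, {"slide": [-0.059, 0.046, 0.001], "turn": [0, 0, 0.218]}, {"slide": [-0.055, 0.052, 0.001], "turn": [0, 0, 0.218]}, {"slide": [-0.048, 0.058, 0.001], "turn": [0, 0, 0.218]}])

```text
t: 21.28
tool_pos: [0.4979, 0.1865, 0.3128]
orientation: [2.741, 1.529, 0.0]
force: [0.7, 0.8, -0.5]
opening: 0.0415
```

Emit:
arm_command(motion=[{"slide": [-0.042, 0.064, 0], "turn": [0, 0, 0.218]}, {"slide": [-0.035, 0.067, 0], "turn": [0, 0, 0.218]}, {"slide": [-0.027, 0.07, 0], "turn": [0, 0, 0.218]}, {"slide": [-0.019, 0.073, 0], "turn": [0, 0, 0.218]}, {"slide": [-0.011, 0.075, 0], "turn": [0, 0, 0.218]}])

```text
t: 21.7
tool_pos: [0.5622, 0.0492, 0.3131]
orientation: [3.053, 0.733, 0.001]
force: [0.9, 0.6, -0.7]
opening: 0.0417
```

Emit:
arm_command(motion=[{"slide": [-0.003, 0.076, 0], "turn": [0, 0, 0.218]}, {"slide": [0.005, 0.075, 0], "turn": [0, 0, 0.218]}, {"slide": [0.013, 0.075, 0], "turn": [0, 0, 0.218]}, {"slide": [0.011, 0.036, 0], "turn": [0, 0, 0.109]}, {"slide": [0, 0, 0], "turn": [0, 0, 0]}])

```text
t: 22.12
tool_pos: [0.6074, -0.0485, 0.3134]
orientation: [3.136, 0.14, 0.003]
force: [0.2, 0.3, -0.4]
opening: 0.042
```

```bash
python3 mv.py "[(.6084,-.0444,.06,.097,.03)]"; python3 - <<'E'
from h import *
from plant import robot
c=robot.read_camera("side");cv2.imwrite("pics/side18.png",cv2.resize(c["pixels"][100:330,160:420],None,fx=2.6,fy=2.6,interpolation=2))
E
```

```text
t 22.12 grasp pt [ 0.6077 -0.049   0.1464] theta 0.089 open 0.042 F [ 0.2  0.3 -0.4]
-- wp (0.6084, -0.0444, 0.06, 0.097, 0.03) ends at row 4
call 0: s[0.001, -0.002, 0.036] t[0.001, 0.0, -0.003], s[0.001, -0.003, 0.072] t[0.002, -0.001, -0.005], s[0.001, -0.004, 0.072] t[0.002, -0.001, -0.005], s[0.0, -0.001, 0.036] t[0.001, -0.001, -0.003]
```

View pics/side18.png

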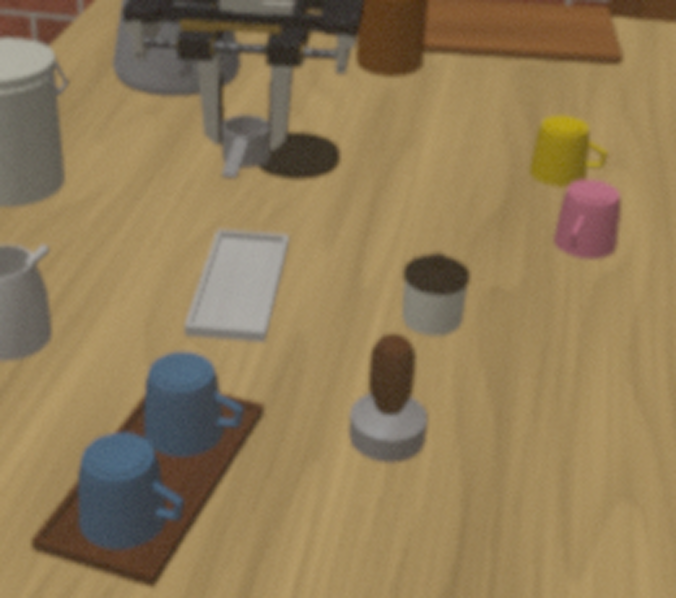

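Emit:
arm_command(motion=[{"slide": [0.001, -0.002, 0.036], "turn": [0, 0, -0.003]}, {"slide": [0.001, -0.003, 0.072], "turn": [0, 0, -0.005]}, {"slide": [0.001, -0.004, 0.072], "turn": [0, 0, -0.005]}, {"slide": [0, -0.001, 0.036], "turn": [0, 0, -0.003]}, {"slide": [0, 0, 0], "turn": [0, 0, 0]}])

```text
t: 22.58
tool_pos: [0.605, -0.0398, 0.2226]
orientation: [3.137, 0.167, -0.01]
force: [-1.0, -0.0, -1.8]
opening: 0.0414
```

Emit:
arm_command(motion=[{"slide": [0, 0, 0.015], "turn": [0, 0, 0]}, {"slide": [0, 0, 0.01], "turn": [0, 0, 0]}, {"slide": [0, 0, 0], "turn": [0, 0, 0]}, {"slide": [0, 0, 0], "turn": [0, 0, 0]}, {"slide": [0, 0, 0], "turn": [0, 0, 0]}])

```text
t: 23.0
tool_pos: [0.6085, -0.0415, 0.2195]
orientation: [3.135, 0.163, 0.007]
force: [0.4, -0.9, -0.2]
opening: 0.0418
```

```bash
python3 mv.py "[(.6084,-.0444,.04,.097,.03)]"; python3 - <<'E'
from h import *
from plant import robot
c=robot.read_camera("side");cv2.imwrite("pics/side19.png",cv2.resize(c["pixels"][150:270,180:330],None,fx=4.5,fy=4.5,interpolation=2))
c=robot.read_camera("top");cv2.imwrite("pics/top19.png",cv2.resize(c["pixels"][130:270,220:400],None,fx=4,fy=4,interpolation=2))
s=robot.read_state();print(s["tool_pos"].round(4),s["force"].round(1))
E
```

```text
t 23.0 grasp pt [ 0.6093 -0.0419  0.0525] theta 0.104 open 0.0418 F [ 0.4 -0.9 -0.2]
-- wp (0.6084, -0.0444, 0.04, 0.097, 0.03) ends at row 2
call 0: s[-0.001, 0.004, 0.016] t[0.003, -0.004, 0.007], s[0.0, 0.003, 0.015] t[0.003, -0.005, 0.006]
[ 0.6084 -0.0416  0.2192] [-0.   0.8 -0.6]
```

View pics/side19.png

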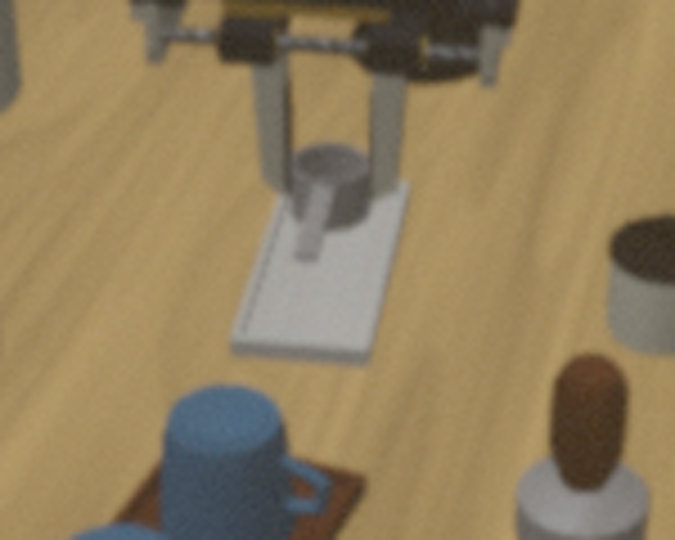

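View pics/top19.png

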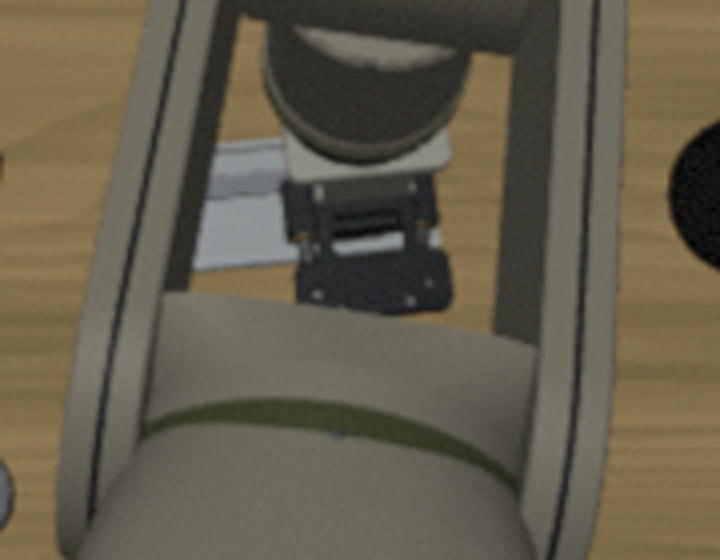

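Emit:
arm_command(motion=[{"slide": [0, 0.004, 0.012], "turn": [0, 0, 0.007]}, {"slide": [0, 0.003, 0.01], "turn": [0, 0, 0.006]}, {"slide": [0, 0, 0.004], "turn": [0, 0, 0]}, {"slide": [0, 0, 0.002], "turn": [0, 0, 0]}, {"slide": [0, 0, 0], "turn": [0, 0, 0]}])

```text
t: 23.52
tool_pos: [0.608, -0.0443, 0.2064]
orientation: [3.136, 0.152, 0.003]
force: [0.4, 0.2, -0.8]
opening: 0.0412
```

```bash
python3 - <<'E'
from h import *
from plant import robot
c=robot.read_camera("side");
s=robot.read_state();print(s["tool_pos"].round(4),s["force"].round(1))
c=robot.read_camera("side");
s=robot.read_state();print(s["tool_pos"].round(4),s["force"].round(1))
ov=c["pixels"].copy()
for m,p,col in [("rest",(.6055,-.0145,1.667,0),(0,0,255)),("scoop",(.6085,-.044,1.667,.008),(0,255,255))]:
    q=(sil(c,m,*p)>.5).astype(np.uint8);cv2.drawContours(ov,cv2.findContours(q,0,2)[0],-1,col,1)
cv2.imwrite("pics/side20.png",cv2.resize(ov[150:270,180:330],None,fx=4.5,fy=4.5,interpolation=2))
E
```

```text
[ 0.6082 -0.0443  0.2067] [ 0.7  0.3 -0.2]
[ 0.6083 -0.0443  0.2069] [ 0.2  0.1 -1.3]
```

View pics/side20.png

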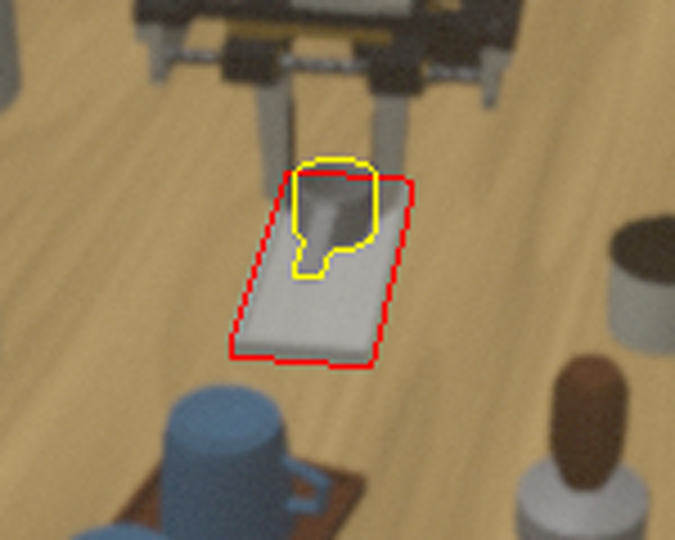

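Emit:
arm_command(motion=[{"slide": [0, 0, 0.003], "turn": [0, 0, 0]}, {"slide": [0, 0, 0.002], "turn": [0, 0, 0]}, {"slide": [0, 0, 0.001], "turn": [0, 0, 0]}, {"slide": [0, 0, 0], "turn": [0, 0, 0]}, {"slide": [0, 0, 0], "turn": [0, 0, 0]}])

```text
t: 24.03
tool_pos: [0.6083, -0.0443, 0.2046]
orientation: [3.136, 0.152, 0.004]
force: [0.9, 0.3, -0.5]
opening: 0.0418
```

Emit:
arm_command(motion=[{"slide": [0, 0, 0.001], "turn": [0, 0, 0]}, {"slide": [0, 0, 0.001], "turn": [0, 0, 0]}, {"slide": [0, 0, 0], "turn": [0, 0, 0]}, {"slide": [0, 0, 0], "turn": [0, 0, 0]}, {"slide": [0, 0, 0], "turn": [0, 0, 0]}])

```text
t: 24.45
tool_pos: [0.6083, -0.0443, 0.2038]
orientation: [3.136, 0.152, 0.004]
force: [0.9, 0.4, 0.1]
opening: 0.0416
```

Emit:
arm_command(motion=[{"slide": [0, 0, 0.001], "turn": [0, 0, 0]}, {"slide": [0, 0, 0.001], "turn": [0, 0, 0]}, {"slide": [0, 0, 0], "turn": [0, 0, 0]}, {"slide": [0, 0, 0], "turn": [0, 0, 0]}, {"slide": [0, 0, 0], "turn": [0, 0, 0]}])

```text
t: 24.87
tool_pos: [0.6084, -0.0443, 0.2032]
orientation: [3.136, 0.152, 0.005]
force: [-1.8, -0.1, 1.3]
opening: 0.0416
```

```bash
python3 - <<'E'
from plant import robot
for k in range(3):
    robot.read_camera("side");s=robot.read_state();print(s["tool_pos"].round(4),s["force"].round(1))
E
```

```text
[ 0.6084 -0.0443  0.2032] [ 0.2 -0.4  2.4]
[ 0.6084 -0.0443  0.2032] [-1.2  0.4  2.8]
[ 0.6084 -0.0443  0.2032] [-1.9  0.3  1.9]
```

Emit:
arm_command(motion=[{"slide": [0, 0, 0], "turn": [0, 0, 0]}, {"slide": [0, 0, 0], "turn": [0, 0, 0]}, {"slide": [0, 0, 0], "turn": [0, 0, 0]}, {"slide": [0, 0, 0], "turn": [0, 0, 0]}, {"slide": [0, 0, 0], "turn": [0, 0, 0]}], gripper=68)

```text
t: 25.43
tool_pos: [0.6083, -0.0443, 0.2029]
orientation: [3.136, 0.152, 0.004]
force: [-0.2, -0.3, -1.0]
opening: 0.0625
```

```bash
python3 mv.py "[(.6084,-.0444,.15,.097,.04),(.4455,.157,.15,.097),(.4455,.157,.12,.097)]"
```

```text
t 25.43 grasp pt [ 0.6087 -0.0446  0.0359] theta 0.097 open 0.0625 F [-0.2 -0.3 -1. ]
-- wp (0.6084, -0.0444, 0.15, 0.097, 0.04) ends at row 4
-- wp (0.4455, 0.157, 0.15, 0.097) ends at row 12
-- wp (0.4455, 0.157, 0.12, 0.097) ends at row 14
call 0: s[0.0, 0.0, -0.048] t[0.001, -0.001, 0.0], s[0.0, 0.0, -0.095] t[0.001, -0.001, 0.0], s[0.001, 0.001, -0.095] t[0.002, -0.002, 0.0], s[0.0, 0.0, -0.047] t[0.001, -0.001, 0.0], s[-0.025, -0.039, 0.0] t[0.0, 0.0, 0.0]
call 1: s[-0.051, -0.077, 0.0] t[0.0, 0.0, 0.0], s[-0.051, -0.077, 0.0] t[0.0, 0.0, 0.0], s[-0.051, -0.077, 0.0] t[0.0, 0.0, 0.0], s[-0.051, -0.078, 0.0] t[0.0, 0.0, 0.0], s[-0.051, -0.077, 0.0] t[0.0, 0.0, 0.0]
call 2: s[-0.051, -0.077, 0.0] t[0.0, 0.0, 0.0], s[-0.026, -0.039, 0.0] t[0.0, 0.0, 0.0], s[0.0, 0.0, 0.037] t[0.0, 0.0, 0.0], s[0.0, 0.0, 0.038] t[0.0, 0.0, 0.0]
```

Emit:
arm_command(motion=[{"slide": [0, 0, -0.03], "turn": [0, 0, 0]}, {"slide": [0, 0, -0.09], "turn": [0, 0, 0]}, {"slide": [0, 0, -0.1], "turn": [0, 0, 0]}, {"slide": [0, 0, -0.065], "turn": [0, 0, 0]}, {"slide": [-0.025, -0.039, 0], "turn": [0, 0, 0]}])

```text
t: 25.85
tool_pos: [0.5997, -0.0314, 0.3265]
orientation: [3.132, 0.149, 0.025]
force: [0.8, 0.6, 0.9]
opening: 0.0631
```

Emit:
arm_command(motion=[{"slide": [-0.051, -0.077, 0], "turn": [0, 0, 0]}, {"slide": [-0.051, -0.077, 0], "turn": [0, 0, 0]}, {"slide": [-0.051, -0.077, 0], "turn": [0, 0, 0]}, {"slide": [-0.051, -0.077, 0], "turn": [0, 0, 0]}, {"slide": [-0.051, -0.077, 0], "turn": [0, 0, 0]}])

```text
t: 26.27
tool_pos: [0.4789, 0.1149, 0.3173]
orientation: [3.136, 0.152, 0.006]
force: [0.7, 0.3, 0.1]
opening: 0.0631
```

Emit:
arm_command(motion=[{"slide": [-0.051, -0.077, 0], "turn": [0, 0, 0]}, {"slide": [-0.026, -0.039, 0], "turn": [0, 0, 0]}, {"slide": [0, 0, 0], "turn": [0, 0, 0]}, {"slide": [0, 0, 0], "turn": [0, 0, 0]}, {"slide": [0, 0, 0], "turn": [0, 0, 0]}])

```text
t: 26.68
tool_pos: [0.4454, 0.1568, 0.317]
orientation: [3.136, 0.153, 0.007]
force: [-0.2, -0.8, -0.8]
opening: 0.063
```

```bash
python3 mv.py "[(.4455,.157,.064,.097,.03)]"; python3 - <<'E'
from h import *
from plant import robot
c=robot.read_camera("side");cv2.imwrite("pics/side21.png",cv2.resize(c["pixels"][130:340,150:400],None,fx=3,fy=2.8,interpolation=2))
c=robot.read_camera("top");cv2.imwrite("pics/top21.png",cv2.resize(c["pixels"][120:300,110:370],None,fx=3,fy=3,interpolation=2))
E
```

```text
t 26.68 grasp pt [0.4461 0.1564 0.15  ] theta 0.097 open 0.063 F [-0.2 -0.8 -0.8]
-- wp (0.4455, 0.157, 0.064, 0.097, 0.03) ends at row 4
call 0: s[0.0, 0.0, 0.036] t[0.001, -0.001, 0.0], s[0.0, 0.0, 0.071] t[0.002, -0.003, 0.0], s[0.0, -0.001, 0.072] t[0.001, -0.003, 0.0], s[0.0, 0.0, 0.036] t[0.001, -0.001, 0.001]
```

View pics/side21.png

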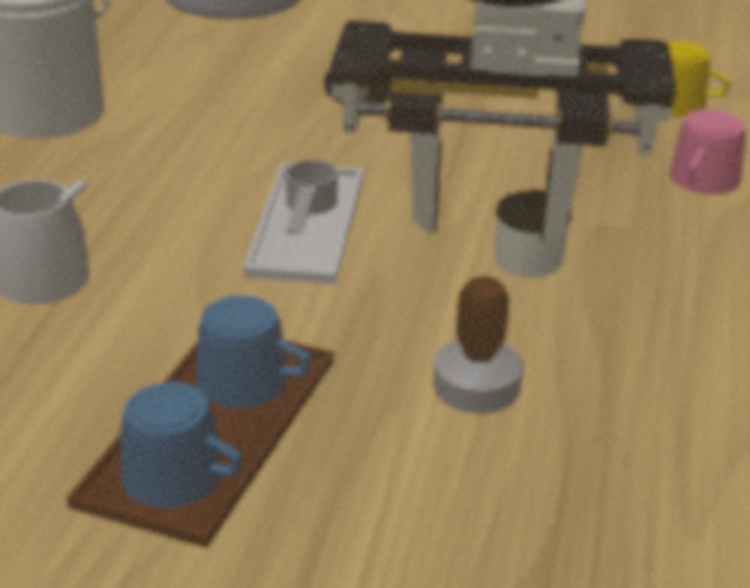

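View pics/top21.png

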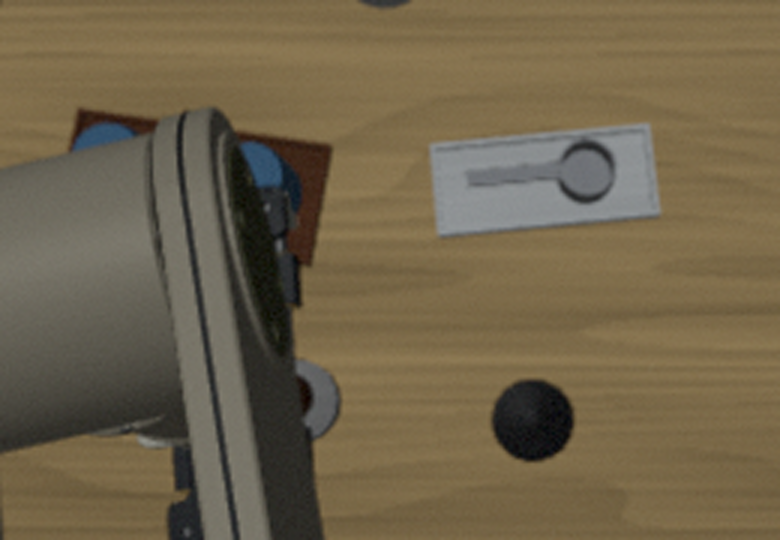

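Emit:
arm_command(motion=[{"slide": [0, 0, 0.036], "turn": [0, 0, 0]}, {"slide": [0, 0, 0.071], "turn": [0, 0, 0]}, {"slide": [0, 0, 0.071], "turn": [0, 0, 0]}, {"slide": [0, 0, 0.036], "turn": [0, 0, 0]}, {"slide": [0, 0, 0], "turn": [0, 0, 0]}])

```text
t: 27.2
tool_pos: [0.4439, 0.1555, 0.2266]
orientation: [3.134, 0.149, -0.007]
force: [-1.3, -0.2, 0.3]
opening: 0.0631
```

Emit:
arm_command(motion=[{"slide": [0, 0, 0], "turn": [0, 0, 0]}, {"slide": [0, 0, 0], "turn": [0, 0, 0]}, {"slide": [0, 0, 0], "turn": [0, 0, 0]}, {"slide": [0, 0, 0], "turn": [0, 0, 0]}, {"slide": [0, 0, 0], "turn": [0, 0, 0]}])

```text
t: 27.62
tool_pos: [0.4458, 0.157, 0.2318]
orientation: [3.136, 0.152, 0.008]
force: [-0.1, -0.8, -0.8]
opening: 0.0629
```

```bash
python3 mv.py "[(.4455,.157,.064,.097,.03)]"; python3 - <<'E'
from h import *
from plant import robot
c=robot.read_camera("side");cv2.imwrite("pics/side22.png",cv2.resize(c["pixels"][180:300,230:380],None,fx=4.5,fy=4.5,interpolation=2))
E
```

```text
t 27.62 grasp pt [0.4466 0.1567 0.0648] theta 0.097 open 0.0629 F [-0.1 -0.8 -0.8]
-- wp (0.4455, 0.157, 0.064, 0.097, 0.03) ends at row 2
call 0: s[0.0, 0.0, 0.001] t[0.002, -0.005, 0.0], s[-0.001, 0.0, 0.001] t[0.002, -0.004, 0.0]
```

View pics/side22.png

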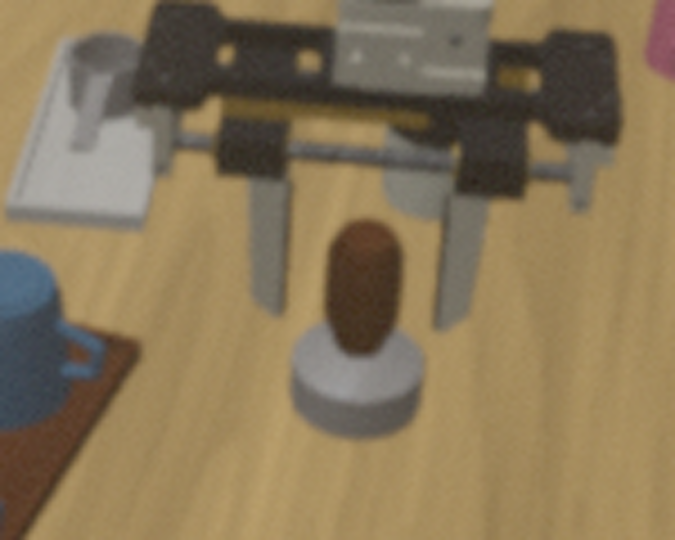

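```bash
python3 - <<'E'
from h import *
d=pickle.load(open("cams0.pkl","rb"));c=d["side"]
for P in [(.4455,.157,.046),(.4455,.157,.09),(.4455,.157,.0),(.4455+.04,.157+.004,.046),(.4455-.04,.157-.004,.046)]:
    u=proj(c,[P])[0];print(P,((u-[230,180])*4.5).round())
E
```

```text
(0.4455, 0.157, 0.046) [362. 310.]
(0.4455, 0.157, 0.09) [369. 226.]
(0.4455, 0.157, 0.0) [356. 392.]
(0.4855, 0.161, 0.046) [268. 302.]
(0.4055, 0.153, 0.046) [456. 318.]
```

Emit:
arm_command(motion=[{"slide": [0, 0, 0], "turn": [0, 0, 0]}, {"slide": [0, 0, 0], "turn": [0, 0, 0]}, {"slide": [0, 0, 0], "turn": [0, 0, 0]}, {"slide": [0, 0, 0], "turn": [0, 0, 0]}, {"slide": [0, 0, 0], "turn": [0, 0, 0]}], gripper=0, grip_force=25)

```text
t: 28.08
tool_pos: [0.4451, 0.1569, 0.2305]
orientation: [3.136, 0.152, 0.004]
force: [0.6, -0.4, -0.7]
opening: 0.0345
```

Emit:
arm_command(motion=[{"slide": [0, 0, 0], "turn": [0, 0, 0]}, {"slide": [0, 0, 0], "turn": [0, 0, 0]}, {"slide": [0, 0, 0], "turn": [0, 0, 0]}, {"slide": [0, 0, -0.02], "turn": [0, 0, 0]}, {"slide": [0, 0, -0.04], "turn": [0, 0, 0]}])

```text
t: 28.5
tool_pos: [0.4438, 0.1566, 0.2527]
orientation: [3.135, 0.152, -0.003]
force: [-0.8, 0.0, -2.5]
opening: 0.0325
```

```bash
python3 mv.py "[(.455,.145,.19,.097,.04),(.608,-.270,.19,.097)]"; python3 - <<'E'
from h import *
from plant import robot
c=robot.read_camera("side");cv2.imwrite("pics/side23.png",cv2.resize(c["pixels"][180:300,230:380],None,fx=4.5,fy=4.5,interpolation=2))
E
```

```text
t 28.5 grasp pt [0.4435 0.1561 0.0857] theta 0.097 open 0.0325 F [-0.8  0.  -2.5]
-- wp (0.455, 0.145, 0.19, 0.097, 0.04) ends at row 4
-- wp (0.608, -0.27, 0.19, 0.097) ends at row 17
call 0: s[0.004, 0.005, -0.043] t[0.001, 0.001, 0.0], s[0.008, 0.011, -0.087] t[0.002, 0.001, 0.0], s[0.008, 0.011, -0.087] t[0.002, 0.002, 0.0], s[0.005, 0.005, -0.044] t[0.001, 0.001, 0.0], s[0.012, 0.045, 0.0] t[0.0, 0.0, 0.0]
call 1: s[0.023, 0.089, 0.0] t[0.0, 0.0, 0.0], s[0.023, 0.089, 0.0] t[0.0, 0.0, 0.0], s[0.024, 0.089, 0.0] t[0.0, 0.0, 0.0], s[0.023, 0.089, 0.0] t[0.0, 0.0, 0.0], s[0.023, 0.089, 0.0] t[0.0, 0.0, 0.0]
call 2: s[0.024, 0.089, 0.0] t[0.0, 0.0, 0.0], s[0.023, 0.09, 0.0] t[0.0, 0.0, 0.0], s[0.023, 0.089, 0.0] t[0.0, 0.0, 0.0], s[0.024, 0.089, 0.0] t[0.0, 0.0, 0.0], s[0.023, 0.089, 0.0] t[0.0, 0.0, 0.0]
call 3: s[0.023, 0.089, 0.0] t[0.0, 0.0, 0.0], s[0.012, 0.045, 0.0] t[0.0, 0.0, 0.0]
```

View pics/side23.png

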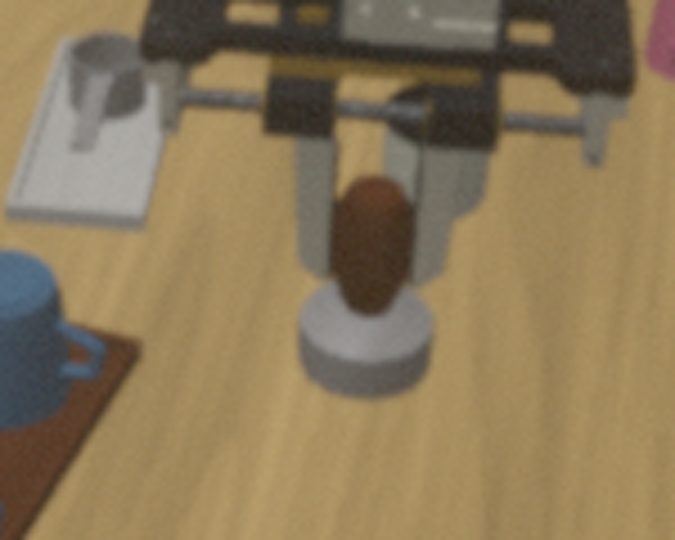

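```bash
python3 - <<'E'
from h import *
d=pickle.load(open("cams0.pkl","rb"));c=d["top"]
for uv in [(450,104),(455,95),(490,122),(350,82),(332,70)]:
    print(uv,[ray(c,uv,z).round(3)[:2].tolist() for z in(0,.1,.15)])
c=d["side"]
for uv in [(228,132),(235,100),(250,128)]:
    print(uv,[ray(c,uv,z).round(3)[:2].tolist() for z in(0,.1,.15)])
E
python3 mv.py "[(.455,.145,.19,.097,.04),(.608,-.270,.19,-1.3)]"
```

```text
(450, 104) [[0.781, -0.377], [0.738, -0.335], [0.717, -0.315]]
(455, 95) [[0.803, -0.39], [0.758, -0.347], [0.735, -0.326]]
(490, 122) [[0.739, -0.465], [0.7, -0.415], [0.681, -0.389]]
(350, 82) [[0.834, -0.15], [0.785, -0.133], [0.761, -0.125]]
(332, 70) [[0.864, -0.109], [0.812, -0.097], [0.786, -0.091]]
(228, 132) [[0.789, -0.423], [0.72, -0.209], [0.686, -0.102]]
(235, 100) [[0.847, -0.701], [0.769, -0.441], [0.729, -0.311]]
(250, 128) [[0.73, -0.47], [0.671, -0.249], [0.642, -0.138]]
t 28.55 grasp pt [0.4462 0.1568 0.0903] theta 0.097 open 0.0323 F [ 3.1  1.5 -0.5]
-- wp (0.455, 0.145, 0.19, 0.097, 0.04) ends at row 4
-- wp (0.608, -0.27, 0.19, -1.3) ends at row 18
call 0: s[0.004, 0.005, -0.042] t[0.001, -0.001, 0.0], s[0.007, 0.011, -0.083] t[0.001, -0.003, 0.0], s[0.007, 0.011, -0.083] t[0.002, -0.002, 0.0], s[0.003, 0.006, -0.041] t[0.0, -0.001, 0.0], s[0.011, 0.041, 0.0] t[0.0, 0.0, 0.107]
call 1: s[0.026, 0.081, 0.0] t[0.0, 0.0, 0.215], s[0.034, 0.078, 0.0] t[0.0, 0.0, 0.215], s[0.043, 0.073, 0.0] t[0.0, 0.0, 0.215], s[0.05, 0.069, 0.0] t[0.0, 0.0, 0.215], s[0.057, 0.063, 0.0] t[0.0, 0.0, 0.215]
call 2: s[0.064, 0.056, 0.0] t[0.0, 0.0, 0.215], s[0.07, 0.049, 0.0] t[0.0, 0.0, 0.215], s[0.074, 0.042, 0.0] t[0.0, 0.0, 0.215], s[0.078, 0.033, 0.0] t[0.0, 0.0, 0.215], s[0.082, 0.024, 0.0] t[0.0, 0.0, 0.215]
call 3: s[0.083, 0.016, 0.0] t[0.0, 0.0, 0.215], s[0.085, 0.007, 0.0] t[0.0, -0.001, 0.215], s[0.042, -0.001, 0.0] t[0.0, 0.0, 0.107]
```

```bash
python3 mv.py "[(.455,.145,.19,.097,.04),(.606,-.268,.19,-1.65)]"
```

```text
t 28.55 grasp pt [0.4462 0.1568 0.0903] theta 0.097 open 0.0323 F [ 3.1  1.5 -0.5]
-- wp (0.455, 0.145, 0.19, 0.097, 0.04) ends at row 4
-- wp (0.606, -0.268, 0.19, -1.65) ends at row 21
call 0: s[0.004, 0.005, -0.042] t[0.001, -0.001, 0.0], s[0.007, 0.011, -0.083] t[0.001, -0.003, 0.0], s[0.007, 0.011, -0.083] t[0.002, -0.002, 0.0], s[0.003, 0.006, -0.041] t[0.0, -0.001, 0.0], s[0.009, 0.033, 0.0] t[0.0, 0.0, 0.109]
call 1: s[0.02, 0.066, 0.0] t[0.0, 0.0, 0.219], s[0.028, 0.062, 0.0] t[0.0, 0.0, 0.218], s[0.035, 0.06, 0.0] t[0.0, 0.0, 0.218], s[0.041, 0.055, 0.0] t[0.0, 0.0, 0.219], s[0.046, 0.051, 0.0] t[0.0, 0.0, 0.218]
call 2: s[0.052, 0.045, 0.0] t[0.0, 0.0, 0.218], s[0.056, 0.039, 0.0] t[0.0, 0.0, 0.219], s[0.061, 0.033, 0.0] t[0.0, 0.0, 0.218], s[0.063, 0.026, 0.0] t[0.0, 0.0, 0.219], s[0.066, 0.019, 0.0] t[0.0, 0.0, 0.218]
call 3: s[0.068, 0.011, 0.0] t[0.0, 0.0, 0.218], s[0.068, 0.005, 0.0] t[0.0, 0.0, 0.219], s[0.069, -0.004, 0.0] t[0.0, 0.0, 0.218], s[0.068, -0.01, 0.0] t[0.0, 0.0, 0.219], s[0.066, -0.018, 0.0] t[0.0, 0.0, 0.218]
call 4: s[0.032, -0.013, 0.0] t[0.0, 0.0, 0.109]
```

Emit:
arm_command(motion=[{"slide": [0.004, 0.005, -0.042], "turn": [0, 0, 0]}, {"slide": [0.007, 0.011, -0.083], "turn": [0, 0, 0]}, {"slide": [0.007, 0.011, -0.083], "turn": [0, 0, 0]}, {"slide": [0.003, 0.006, -0.041], "turn": [0, 0, 0]}, {"slide": [0.009, 0.033, 0], "turn": [0, 0, 0.109]}])

```text
t: 28.97
tool_pos: [0.4606, 0.1331, 0.3598]
orientation: [3.141, 0.07, 0.017]
force: [0.6, -1.2, -1.8]
opening: 0.0324
```

Emit:
arm_command(motion=[{"slide": [0.02, 0.066, 0], "turn": [0, 0, 0.218]}, {"slide": [0.028, 0.062, 0], "turn": [0, 0, 0.218]}, {"slide": [0.035, 0.06, 0], "turn": [0, 0, 0.218]}, {"slide": [0.041, 0.055, 0], "turn": [0, 0, 0.218]}, {"slide": [0.046, 0.051, 0], "turn": [0, 0, 0.218]}])

```text
t: 29.38
tool_pos: [0.5066, 0.0016, 0.3547]
orientation: [3.04, -0.789, 0.006]
force: [-0.3, 0.4, -3.8]
opening: 0.0326
```

Emit:
arm_command(motion=[{"slide": [0.052, 0.045, 0], "turn": [0, 0, 0.218]}, {"slide": [0.056, 0.039, 0], "turn": [0, 0, 0.218]}, {"slide": [0.061, 0.033, 0], "turn": [0, 0, 0.218]}, {"slide": [0.063, 0.026, 0], "turn": [0, 0, 0.218]}, {"slide": [0.066, 0.019, 0], "turn": [0, 0, 0.218]}])

```text
t: 29.8
tool_pos: [0.5539, -0.1274, 0.3549]
orientation: [2.716, -1.579, 0.005]
force: [0.5, -0.1, -2.6]
opening: 0.033
```

Emit:
arm_command(motion=[{"slide": [0.068, 0.011, 0], "turn": [0, 0, 0.218]}, {"slide": [0.068, 0.005, 0], "turn": [0, 0, 0.218]}, {"slide": [0.069, -0.004, 0], "turn": [0, 0, 0.218]}, {"slide": [0.068, -0.01, 0], "turn": [0, 0, 0.218]}, {"slide": [0.066, -0.018, 0], "turn": [0, 0, 0.218]}])

```text
t: 30.22
tool_pos: [0.6013, -0.2563, 0.3551]
orientation: [-2.191, 2.251, -0.005]
force: [-0.1, 0.1, -2.4]
opening: 0.0323
```

Emit:
arm_command(motion=[{"slide": [0.032, -0.013, 0], "turn": [0, 0, 0.109]}, {"slide": [0, 0, 0], "turn": [0, 0, 0]}, {"slide": [0, 0, 0], "turn": [0, 0, 0]}, {"slide": [0, 0, 0], "turn": [0, 0, 0]}, {"slide": [0, 0, 0], "turn": [0, 0, 0]}])

```text
t: 30.63
tool_pos: [0.606, -0.2668, 0.3554]
orientation: [-2.137, 2.302, -0.004]
force: [-1.1, -0.0, -2.3]
opening: 0.0326
```

```bash
python3 mv.py "[(.6065,-.268,.11,-1.65,.03)]"; python3 - <<'E'
from h import *
from plant import robot
c=robot.read_camera("side");cv2.imwrite("pics/side24.png",cv2.resize(c["pixels"][60:260,150:400],None,fx=3,fy=3,interpolation=2))
E
```

```text
t 30.63 grasp pt [ 0.6064 -0.267   0.1884] theta -1.645 open 0.0326 F [-1.1 -0.  -2.3]
-- wp (0.6065, -0.268, 0.11, -1.65, 0.03) ends at row 4
call 0: s[0.0, 0.0, 0.033] t[-0.001, 0.0, 0.002], s[0.001, -0.001, 0.065] t[-0.002, -0.001, 0.003], s[0.001, 0.0, 0.065] t[-0.001, -0.001, 0.003], s[0.001, 0.0, 0.033] t[-0.001, -0.001, 0.002]
```

View pics/side24.png

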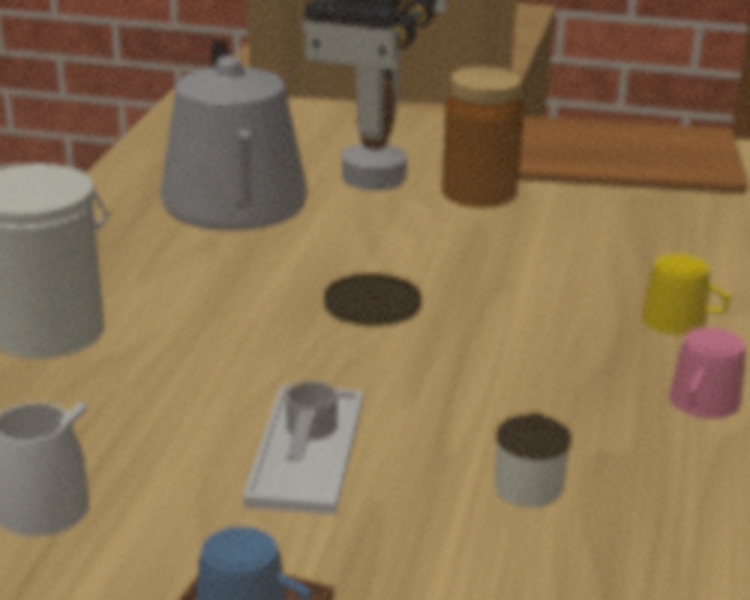

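Emit:
arm_command(motion=[{"slide": [0, 0, 0.03], "turn": [0, 0, 0]}, {"slide": [0.001, 0, 0.06], "turn": [0, 0, 0]}, {"slide": [0.001, 0, 0.065], "turn": [0, 0, 0]}, {"slide": [0, 0, 0.05], "turn": [0, 0, 0]}, {"slide": [0, 0, 0.02], "turn": [0, 0, 0]}])

```text
t: 31.1
tool_pos: [0.6047, -0.2674, 0.2605]
orientation: [2.135, -2.302, -0.004]
force: [-0.8, 0.5, -3.1]
opening: 0.0323
```

Emit:
arm_command(motion=[{"slide": [0, 0, 0.02], "turn": [0, 0, 0]}, {"slide": [0, 0, 0.01], "turn": [0, 0, 0]}, {"slide": [0, 0, 0], "turn": [0, 0, 0]}, {"slide": [0, 0, 0], "turn": [0, 0, 0]}, {"slide": [0, 0, 0], "turn": [0, 0, 0]}])

```text
t: 31.52
tool_pos: [0.6069, -0.2691, 0.2552]
orientation: [-2.134, 2.303, -0.009]
force: [-0.8, -0.2, -3.5]
opening: 0.0324
```

```bash
python3 - <<'E'
from h import *
from plant import robot
c=robot.read_camera("side");s=robot.read_state();print(s["tool_pos"].round(4),s["orientation"].round(4),s["force"].round(1))
im=c["pixels"];ov=im.copy()
for m,p,col in [("dish",(.606,-.268,0,0),(0,0,255)),("tamper",(s["tool_pos"][0],s["tool_pos"][1],0,s["tool_pos"][2]-.231),(0,255,255))]:
    q=(sil(c,m,*p)>.5).astype(np.uint8);cv2.drawContours(ov,cv2.findContours(q,0,2)[0],-1,col,1)
o=np.hstack([im[90:190,220:330],ov[90:190,220:330]])
cv2.imwrite("pics/side25.png",cv2.resize(o,None,fx=3.5,fy=3.5,interpolation=2))
c=robot.read_camera("top");cv2.imwrite("pics/top25.png",cv2.resize(c["pixels"][120:260,320:500],None,fx=4,fy=4,interpolation=2))
E
```

```text
[ 0.6068 -0.2691  0.2551] [-2.1342  2.3034 -0.0091] [ 0.6 -0.7 -2.2]
```

View pics/side25.png

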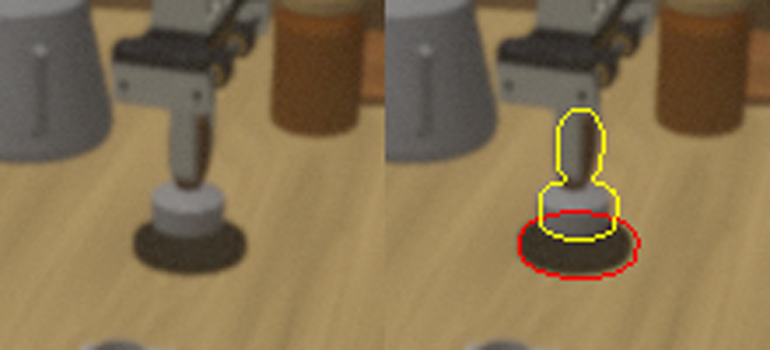

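View pics/top25.png

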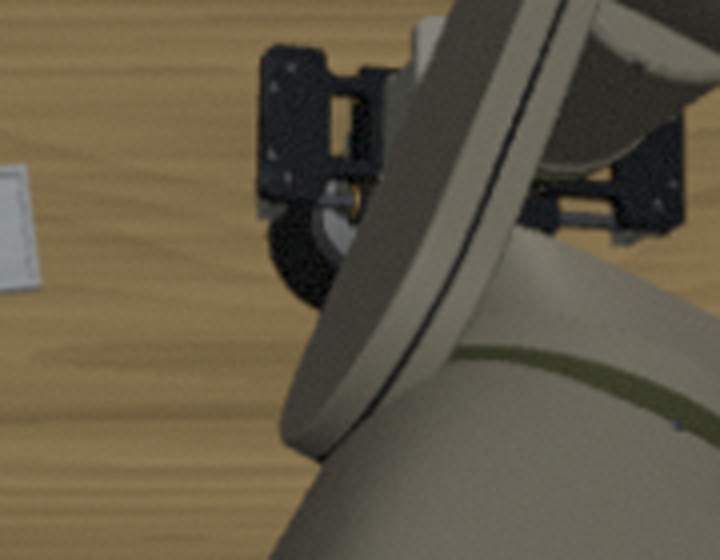

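Emit:
arm_command(motion=[{"slide": [0, 0, 0.012], "turn": [0, 0, 0]}, {"slide": [0, 0, 0.012], "turn": [0, 0, 0]}, {"slide": [0, 0, 0.008], "turn": [0, 0, 0]}, {"slide": [0, 0, 0.004], "turn": [0, 0, 0]}, {"slide": [0, 0, 0], "turn": [0, 0, 0]}])

```text
t: 32.03
tool_pos: [0.6059, -0.2687, 0.2379]
orientation: [-2.135, 2.304, -0.003]
force: [0.3, -0.4, -1.8]
opening: 0.0324
```

Emit:
arm_command(motion=[{"slide": [0, 0, 0.002], "turn": [0, 0, 0]}, {"slide": [0, 0, 0.002], "turn": [0, 0, 0]}, {"slide": [0, 0, 0], "turn": [0, 0, 0]}, {"slide": [0, 0, 0], "turn": [0, 0, 0]}, {"slide": [0, 0, 0], "turn": [0, 0, 0]}])

```text
t: 32.45
tool_pos: [0.6064, -0.2689, 0.2377]
orientation: [-2.135, 2.304, -0.006]
force: [0.5, 0.6, -2.9]
opening: 0.0321
```

Emit:
arm_command(motion=[{"slide": [0, 0, 0.002], "turn": [0, 0, 0]}, {"slide": [0, 0, 0.001], "turn": [0, 0, 0]}, {"slide": [0, 0, 0], "turn": [0, 0, 0]}, {"slide": [0, 0, 0], "turn": [0, 0, 0]}, {"slide": [0, 0, 0], "turn": [0, 0, 0]}])

```text
t: 32.87
tool_pos: [0.6063, -0.2688, 0.2363]
orientation: [-2.135, 2.304, -0.005]
force: [-0.2, -0.6, -2.2]
opening: 0.0329
```

Emit:
arm_command(motion=[{"slide": [0, 0, 0.001], "turn": [0, 0, 0]}, {"slide": [0, 0, 0.001], "turn": [0, 0, 0]}, {"slide": [0, 0, 0], "turn": [0, 0, 0]}, {"slide": [0, 0, 0], "turn": [0, 0, 0]}, {"slide": [0, 0, 0], "turn": [0, 0, 0]}])

```text
t: 33.28
tool_pos: [0.6063, -0.2689, 0.2355]
orientation: [-2.135, 2.304, -0.005]
force: [-0.0, 0.2, -2.3]
opening: 0.0325
```

Emit:
arm_command(motion=[{"slide": [0, 0, 0.001], "turn": [0, 0, 0]}, {"slide": [0, 0, 0.001], "turn": [0, 0, 0]}, {"slide": [0, 0, 0], "turn": [0, 0, 0]}, {"slide": [0, 0, 0], "turn": [0, 0, 0]}, {"slide": [0, 0, 0], "turn": [0, 0, 0]}])

```text
t: 33.7
tool_pos: [0.6064, -0.2688, 0.2347]
orientation: [-2.135, 2.304, -0.006]
force: [-0.3, -0.6, -1.6]
opening: 0.0322
```

Emit:
arm_command(motion=[{"slide": [0, 0, 0.001], "turn": [0, 0, 0]}, {"slide": [0, 0, 0.001], "turn": [0, 0, 0]}, {"slide": [0, 0, 0], "turn": [0, 0, 0]}, {"slide": [0, 0, 0], "turn": [0, 0, 0]}, {"slide": [0, 0, 0], "turn": [0, 0, 0]}])

```text
t: 34.12
tool_pos: [0.6066, -0.2689, 0.2345]
orientation: [-2.135, 2.304, -0.007]
force: [-0.4, 0.6, 4.6]
opening: 0.0326
```

```bash
python3 - <<'E'
from h import *
from plant import robot
for k in range(2):
    c=robot.read_camera("side");s=robot.read_state();print(s["tool_pos"].round(4),s["force"].round(1))
cv2.imwrite("pics/side26.png",cv2.resize(c["pixels"][90:190,220:330],None,fx=5,fy=5,interpolation=2))
E
```

```text
[ 0.6066 -0.2689  0.2345] [-1.4  2.5  5. ]
[ 0.6066 -0.2689  0.2345] [-0.7  1.4  5.6]
```

View pics/side26.png

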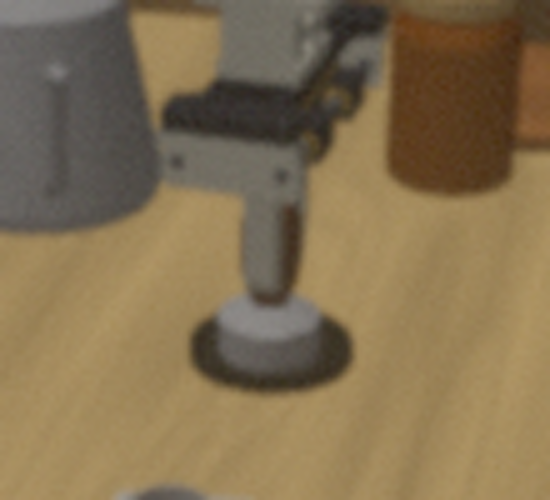

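Contact made (about 8 N above the carried reading), and the tamper sits centred in the dish. I'll release it and rise.

Emit:
arm_command(motion=[{"slide": [0, 0, 0], "turn": [0, 0, 0]}, {"slide": [0, 0, 0], "turn": [0, 0, 0]}, {"slide": [0, 0, 0], "turn": [0, 0, 0]}, {"slide": [0, 0, 0], "turn": [0, 0, 0]}, {"slide": [0, 0, 0], "turn": [0, 0, 0]}], gripper=65)

```text
t: 34.63
tool_pos: [0.6062, -0.2688, 0.2336]
orientation: [-2.135, 2.304, -0.005]
force: [-0.7, -1.3, 0.6]
opening: 0.0593
```

Emit:
arm_command(motion=[{"slide": [0, 0, -0.02], "turn": [0, 0, 0]}, {"slide": [0, 0, -0.06], "turn": [0, 0, 0]}, {"slide": [0, 0, -0.09], "turn": [0, 0, 0]}, {"slide": [0, 0, -0.09], "turn": [0, 0, 0]}, {"slide": [0, 0, -0.05], "turn": [0, 0, 0]}])

```text
t: 35.05
tool_pos: [0.6066, -0.2689, 0.3636]
orientation: [-2.133, 2.303, -0.014]
force: [0.5, -0.3, 1.6]
opening: 0.0605
```

```bash
python3 mv.py "[(.40,-.40,.20,-1.65)]"
```

```text
t 35.05 grasp pt [ 0.6079 -0.2697  0.1966] theta -1.647 open 0.0605 F [ 0.5 -0.3  1.6]
-- wp (0.4, -0.4, 0.2, -1.65) ends at row 8
call 0: s[0.026, 0.035, -0.001] t[-0.001, -0.001, 0.0], s[0.052, 0.07, -0.001] t[-0.002, -0.001, 0.001], s[0.053, 0.07, -0.002] t[-0.003, -0.001, 0.001], s[0.052, 0.07, -0.001] t[-0.002, -0.001, 0.001], s[0.053, 0.07, -0.002] t[-0.002, -0.001, 0.001]
call 1: s[0.052, 0.07, -0.001] t[-0.003, -0.002, 0.001], s[0.053, 0.07, -0.001] t[-0.002, -0.001, 0.0], s[0.026, 0.034, -0.001] t[-0.001, 0.0, 0.001]
```

Emit:
arm_command(motion=[{"slide": [0.026, 0.035, 0], "turn": [0, 0, 0]}, {"slide": [0.052, 0.07, 0], "turn": [0, 0, 0]}, {"slide": [0.052, 0.07, 0], "turn": [0, 0, 0]}, {"slide": [0.052, 0.07, 0], "turn": [0, 0, 0]}, {"slide": [0.052, 0.07, 0], "turn": [0, 0, 0]}])

```text
t: 35.47
tool_pos: [0.4719, -0.3527, 0.3584]
orientation: [-2.136, 2.303, -0.007]
force: [-0.1, -0.7, -0.2]
opening: 0.0603
```

Emit:
arm_command(motion=[{"slide": [0.052, 0.07, 0], "turn": [0, 0, 0]}, {"slide": [0.052, 0.07, 0], "turn": [0, 0, 0]}, {"slide": [0.026, 0.035, 0], "turn": [0, 0, 0]}, {"slide": [0, 0, 0], "turn": [0, 0, 0]}, {"slide": [0, 0, 0], "turn": [0, 0, 0]}])

```text
t: 35.88
tool_pos: [0.3989, -0.3994, 0.3583]
orientation: [-2.132, 2.306, -0.007]
force: [-0.1, -0.3, -0.1]
opening: 0.0601
```

```bash
python3 - <<'E'
from h import *
from plant import robot
for n in("top","side"):
    c=robot.read_camera(n);im=c["pixels"]
    o=im[90:320,100:480] if n=="top" else im[100:340,150:420]
    cv2.imwrite(f"pics/{n}27.png",cv2.resize(cv2.convertScaleAbs(o,alpha=1.5),None,fx=2.1 if n=="top" else 2.4,fy=2.1 if n=="top" else 2.4,interpolation=2))
s=robot.read_state();print(s["t"],s["tool_pos"],s["force"].round(1))
E
```

```text
35.9833 [ 0.40011574 -0.39847648  0.35801049] [0.8 0.8 0.7]
```

View pics/top27.png

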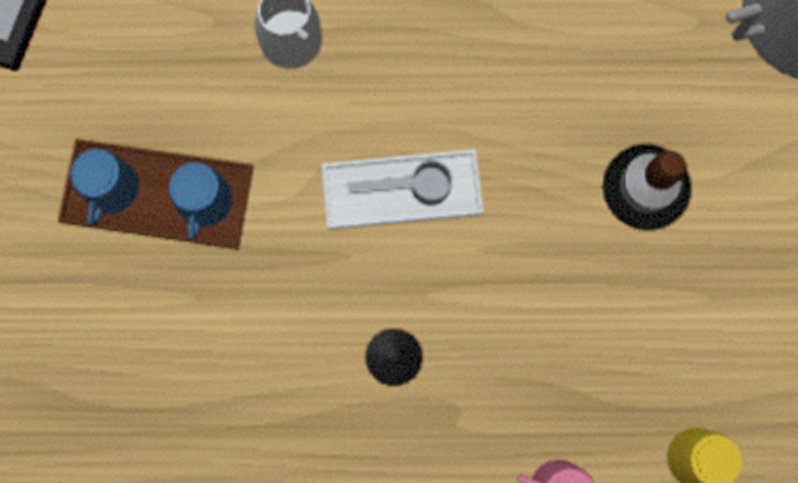

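View pics/side27.png

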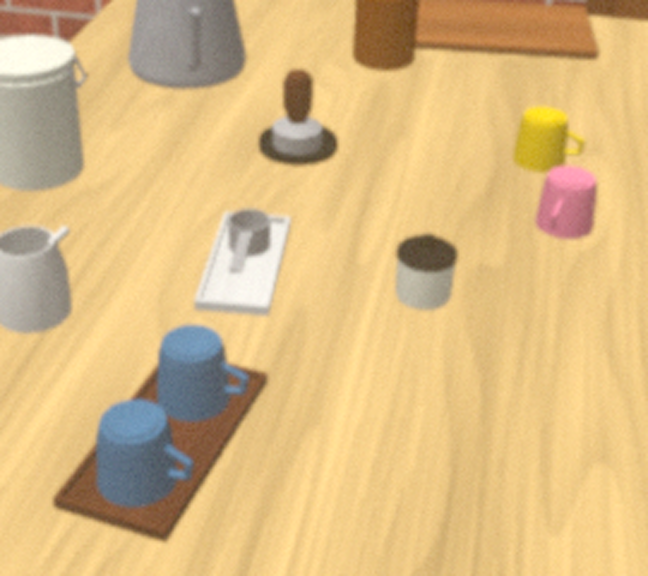

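```bash
python3 - <<'E'
from h import *
from plant import robot
L=[("tray",(.600,.2395,1.407,0),(0,0,255)),("cup",(.6085,.288,1.41,.004),(0,255,255)),("cup",(.594,.190,1.41,.004),(0,255,255)),("rest",(.604,-.0135,1.667,0),(0,0,255)),("scoop",(.607,-.043,1.66,.004),(0,255,255)),("dish",(.6055,-.267,0,0),(0,0,255)),("tamper",(.6055,-.267,0,.004),(0,255,255))]
c=robot.read_camera("top");im=cv2.convertScaleAbs(c["pixels"],alpha=1.5)
k=4;ims=[]
big=cv2.resize(im,None,fx=k,fy=k,interpolation=2)
for m,p,col in L:
    for P in M[m]:
        h=cv2.convexHull(((proj(c,place(P,*p[:3],p[3]))+.5)*k).astype(np.int32));cv2.polylines(big,[h],True,col,1)
a=big[145*k:220*k,120*k:225*k];b=big[145*k:220*k,245*k:345*k];d=big[145*k:220*k,380*k:440*k]
cv2.imwrite("pics/ovA.png",cv2.resize(a,None,fx=1.8,fy=1.8));cv2.imwrite("pics/ovB.png",np.hstack([b,d]))
E
```

```text
(no output)
```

View pics/ovA.png

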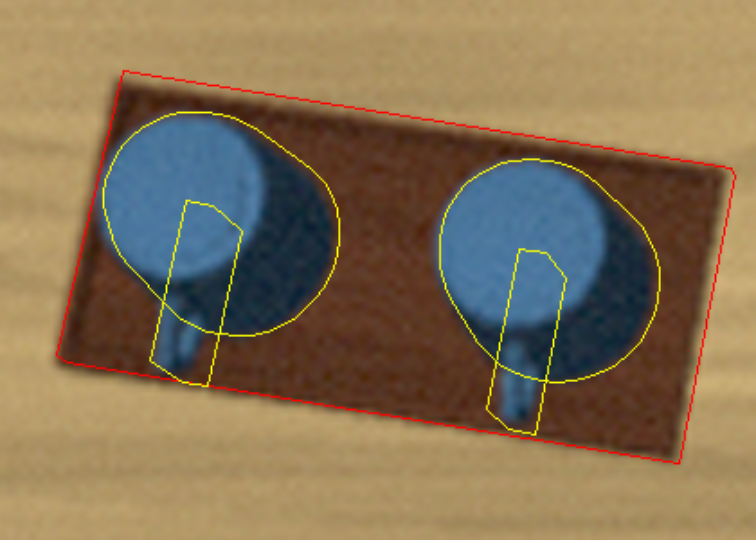

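View pics/ovB.png

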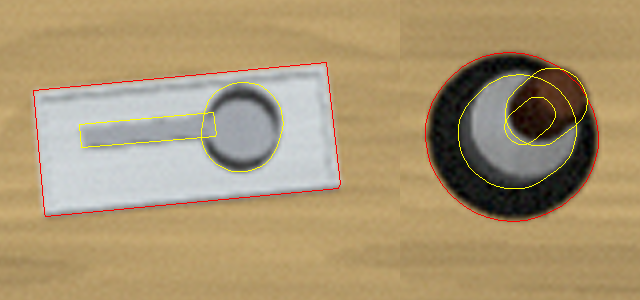

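```bash
python3 - <<'E'
from plant import robot
s=robot.read_state();print(s["t"],abs(s["dq"]).max());print(robot.close_job())
E
```

```text
36.0333 0.008477064478521715
the job is handed in; nothing more can be done
None
```

I put all four things in their places in the order asked and handed the job in at 36 s of the 106 s. It gave no verdict.

- **Cups:** both stand upside down, side by side in the wooden tray, with their ears towards the robot.
- **Scoop:** it stands on its base in the spoon rest with its handle along the rest, turned roughly 3° from the rest's long axis.
- **Tamper:** it stands upright in the round dish.

**Checks:** The last pictures from both cameras showed every item inside its rim and let go. The arm was clear of everything, and the sugar jar, milk jug and pink and yellow cups did not look moved.

**Where the checks disagreed:**
- The side view has the tamper centred in the dish, but the top-view overlay puts it 2–4 mm off. I left it because it is well inside the rim.
- Before I moved anything, the two cameras differed by roughly 3–6 mm on most positions and by about 12 mm on the dish in y. The first side-view fit of the tray failed and I redid it.
- The second cup met the tray floor with about 14 N. I backed off a little before letting it go.

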